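# Rack the waxed spindles, lid the wax pots and start the dryer

## Robot

A 6-joint arm with a two-finger parallel gripper is mounted at the origin on the work surface. World frame = base frame: x ahead of the robot, y to its left, z up, the work surface at z = 0. Lengths are in m, angles in rad, forces in N, time in s.
With the tool pointing down it reaches from about 0.35 to 0.975 m from the base axis. Payload 4.9 kg.
Tool frame: the origin (TCP) lies midway between the tips of the shut fingers; the grasp point (between the pads) lies 19 mm behind it; z points along the fingers, y is the line along which they close (so a half turn about z gives the same grasp; the last joint's range is limited). The gripper opens to 85 mm and grips with 20 to 120 N. Pads are 22 mm wide; open, the fingers measure 114 mm over their backs; the gripper's body (76 mm by 85 mm) begins 54 mm behind the grasp point. The pads swing forward as they close: fully open they stand 13 mm farther back than shut.
Start: joints at [-1.466, 0.053, 1.613, -0, 1.476, -0.119], TCP at [0.139, -0.609, 0.231] pointing down, gripper open.
Joint ranges: [-3.01, 3.01], [-1.01, 2.22], [0.06, 2.58], [-1.02, 4.17], [0.09, 2.62], [-3.14, 3.14]. Speed limits (rad/s): [2.57, 2.57, 3.14, 3.14, 3.14, 3.14].

## Interface

Orientations are given as a unit quaternion [x, y, z, w].
In Python, from cell import sensors, eyes, bot gives the robot as it stands. The module is installed in compiled form; this text tells all that it offers.
- The arm moves only by the tool arm_command, never from a script. Its argument "deltas" is one flat list of numbers, 5 for each row, row after row: the gripper's target within -1 to 1 (shut at 1, half-way at 0, fully open at -1), then the shift along the tool's x, y, z in cm, then the turn about the tool's z in rad. In form: [claw, dx, dy, dz, spin, claw, dx, dy, dz, spin, ...]. A call has 1 to 20 rows; each row shifts and turns the commanded pose from where the row before left it, along the tool's axes as they then stand; what a row does not reach is not made up. A row lasts 1/12 s, in which the tool goes at most 41.7 mm and 7.16 degrees, less where a joint would pass 70% of its speed; a pose out of reach is approached as far as the arm can. A call is refused whole if a number of a shift passes 4.17 or a number of a turn 0.125, either way. A call with a gripper value outside its range is refused whole. The fingers move at their own pace and stop on an object; "newtons" is the grip in N (left out, the last holds). Time passes only in rows, so rows that do not move let the fingers close. It gives the time, the measured TCP pose, the force, the opening and the grip force at its end, in the units of the state.
- sensors.get_obs(): the state, without advancing time (a new reading comes with each control period).
- eyes.read_camera(name): name is "side" or "top"; returns (picture, depth): 480x640x3 uint8, red, green, blue; 480x640 float32, m along the optical axis (not along the pixel's ray), 0 where there is no reading.
- eyes.camera_model(name): a dict with "K" (3x3 intrinsics, pixels), "k1" (the pictures are not rectified: a ray, as slopes to the right and down, at radius r is drawn at 1 + k1 r^2 times it, then the intrinsics apply), "R" (3x3) and "t" (3): a world point X has camera coordinates R X + t. Camera axes: x right, y down, z forward; pixel columns grow to the right and rows downward; lengths in m; the calibration is good to about 2 mm. A picture is of the moment at which its call begins. camera_model takes no time and is no camera call.
- bot.close_job(): hands the job in; it is judged then, once.
The state is a dict: "clock": time; "joints": joint angles; "joint_velocities": joint speeds; "effort": joint torques, N m; "tool_pos": TCP position; "ee_rot": TCP orientation; "ft_force": force on the tool from outside, world axes, zero at the start; "torque": the same for the moment, N m; "width": finger opening in m; "grip_force": force on a finger pad.
Only numpy, scipy, OpenCV 4.12 (cv2) and the standard library are available. Lean on these libraries where they do the work, as an engineer would, in place of code of your own. Each camera call takes 0.05 s, during which the arm holds its last target. There are 200 camera calls.

## Task

Put the freshly waxed work to dry and close up: lay every turned spindle level across the drying rack, one to a facing pair of V-notches, and put each loose lid on the wax pot it fits so that it sits fully down on the rim, centred and level. Only once all of that is done, push the blower's switch lever all the way over to on, so that no dust is blown into the wax. Leave the other things on the bench where they are.

Things in the scene. Friction and masses are not known exactly. Their poses are not given: they have to be found in the camera images.
- rack: Plywood drying rack, fixed: base board 120 (x) x 284 (y) x 12 mm with two saw-toothed rails along its y axis, 16 mm thick, centred at x -50 and +50 mm. Each rail has four 90-degree V-notches, valleys 50 mm up, crests 78 mm up, facing each other in pairs at y = -84, -28, +28 and +84 mm. A spindle lies across a pair, along the rack's x axis. Origin: centre of underside, z up.
- notch0 (a point): The point midway between the two rails where the middle of a spindle is when it rests in the pair of notches at rack y = -84 mm; 64 mm above the bench. Axes as the rack's.
- notch1 (a point): The point midway between the two rails where the middle of a spindle is when it rests in the pair of notches at rack y = -28 mm; 64 mm above the bench. Axes as the rack's.
- notch2 (a point): The point midway between the two rails where the middle of a spindle is when it rests in the pair of notches at rack y = +28 mm; 64 mm above the bench. Axes as the rack's.
- notch3 (a point): The point midway between the two rails where the middle of a spindle is when it rests in the pair of notches at rack y = +84 mm; 64 mm above the bench. Axes as the rack's.
- spindle0: Loose turned wooden spindle, 170 mm long along its x axis, about 70 g (may be absent): a square block 26 x 26 x 50 mm in the middle (grip here), round arms 20 mm thick, a bead 25 mm thick and 10 mm long at each end. Origin: its middle, on its axis. Starts flat on the bench on its block (origin 13 mm up). Both ends alike: either way round is right.
- spindle1: Loose turned wooden spindle, 170 mm long along its x axis, about 70 g (may be absent): a square block 26 x 26 x 50 mm in the middle (grip here), round arms 20 mm thick, a bead 25 mm thick and 10 mm long at each end. Origin: its middle, on its axis. Starts flat on the bench on its block (origin 13 mm up). Both ends alike: either way round is right.
- spindle2: Loose turned wooden spindle, 170 mm long along its x axis, about 70 g (may be absent): a square block 26 x 26 x 50 mm in the middle (grip here), round arms 20 mm thick, a bead 25 mm thick and 10 mm long at each end. Origin: its middle, on its axis. Starts flat on the bench on its block (origin 13 mm up). Both ends alike: either way round is right.
- spindle3: Loose turned wooden spindle, 170 mm long along its x axis, about 70 g (may be absent): a square block 26 x 26 x 50 mm in the middle (grip here), round arms 20 mm thick, a bead 25 mm thick and 10 mm long at each end. Origin: its middle, on its axis. Starts flat on the bench on its block (origin 13 mm up). Both ends alike: either way round is right.
- rim_large (a point): Centre of the mouth, in the plane of the rim, of the large wax pot: an open round steel pot fixed to the bench, 104 mm across outside, 96 mm inside, 80 mm high. z up.
- lid_large: Loose dark-wood lid of the large pot (if absent, that pot stays open): disc 110 mm across, 6 mm thick; on it a round knob 24 mm across, 36 mm tall (grip from above); below it a centring boss 89 mm across, 8 mm deep, that enters the mouth with 3.5 mm play. Origin: centre of the disc's underside, which sits on the rim; z up. Starts on its boss (origin 8 mm up).
- rim_medium (a point): Centre of the mouth, in the plane of the rim, of the medium wax pot: an open round steel pot fixed to the bench, 86 mm across outside, 78 mm inside, 68 mm high. z up.
- lid_medium: Loose dark-wood lid of the medium pot (if absent, that pot stays open): disc 92 mm across, 6 mm thick; on it a round knob 24 mm across, 36 mm tall (grip from above); below it a centring boss 71 mm across, 8 mm deep, that enters the mouth with 3.5 mm play. Origin: centre of the disc's underside, which sits on the rim; z up. Starts on its boss (origin 8 mm up).
- rim_small (a point): Centre of the mouth, in the plane of the rim, of the small wax pot: an open round steel pot fixed to the bench, 68 mm across outside, 60 mm inside, 56 mm high. z up.
- lid_small: Loose dark-wood lid of the small pot (if absent, that pot stays open): disc 74 mm across, 6 mm thick; on it a round knob 24 mm across, 36 mm tall (grip from above); below it a centring boss 53 mm across, 8 mm deep, that enters the mouth with 3.5 mm play. Origin: centre of the disc's underside, which sits on the rim; z up. Starts on its boss (origin 8 mm up).
- switch_base: Grey switch box of the dryer blower, fixed: 70 (x) x 50 (y) x 25 mm; origin at the centre of its underside. The lever's hinge runs along its y axis, 22 mm above the bench.
- switch (a joint): Angle of the switch lever: 0 = off, leaning 0.5 rad toward the box's -x; 1.0 = on, leaning 0.5 rad toward the box's +x. Stays where it is left; very light (under 2 N at the tip).
- switch_tip (a point): Centre of the 26 mm black ball at the end of the switch lever, 80 mm from the hinge.
- camel: Bystander: small carved wooden camel, 120 mm tall. Leave it alone.
- sanding_block: Bystander: cork sanding block 60 x 100 x 35 mm. Leave it alone.
- tin: Bystander: plain metal tin, 66 mm across, 100 mm tall. Leave it alone.
- offcut: Bystander: wood offcut 70 x 90 x 45 mm. Leave it alone.
- bowl: Bystander: turned wooden bowl, 120 mm across. Leave it alone.

How it is judged:
On the way, in this order (a step that is already met when the one before it is completed fails the run):
1. every spindle present lies in the rack and every lid present is seated on its own pot (horizontal distance between lid_large and rim_large below 0.006 m and z of lid_large in the frame of rim_large between -0.0025 and 0.0025 m and angle between each of lid_large, lid_medium, lid_small's own z axis and vertical below 0.04 rad and horizontal distance between lid_medium and rim_medium below 0.006 m and z of lid_medium in the frame of rim_medium between -0.0025 and 0.0025 m and horizontal distance between lid_small and rim_small below 0.006 m and z of lid_small in the frame of rim_small between -0.0025 and 0.0025 m and z of spindle0 in the frame of rack between 0.06 and 0.068 m and x of spindle0 in the frame of rack between -0.02 and 0.02 m and y of spindle0 in the frame of rack between -0.094 and 0.094 m and angle between the x axis of each of spindle0, spindle1, spindle2, spindle3 and the x axis of rack, either way round below 0.08 rad and angle between spindle0's own x axis and vertical between 1.5208 and 1.6208 rad and z of spindle1 in the frame of rack between 0.06 and 0.068 m and x of spindle1 in the frame of rack between -0.02 and 0.02 m and y of spindle1 in the frame of rack between -0.094 and 0.094 m and angle between spindle1's own x axis and vertical between 1.5208 and 1.6208 rad and z of spindle2 in the frame of rack between 0.06 and 0.068 m and x of spindle2 in the frame of rack between -0.02 and 0.02 m and y of spindle2 in the frame of rack between -0.094 and 0.094 m and angle between spindle2's own x axis and vertical between 1.5208 and 1.6208 rad and z of spindle3 in the frame of rack between 0.06 and 0.068 m and x of spindle3 in the frame of rack between -0.02 and 0.02 m and y of spindle3 in the frame of rack between -0.094 and 0.094 m and angle between spindle3's own x axis and vertical between 1.5208 and 1.6208 rad and linear speed of each of lid_large, lid_medium, lid_small, spindle0, spindle1, spindle2, spindle3 below 0.02 m/s), for 0.2 s.
2. after that, the blower switch is thrown on (value of joint switch above 0.85 rad), for 0.2 s.
At the end, for the whole second after the job is handed in: Each spindle present rests in a notch pair: within 20 mm of midway, 4 mm of resting height, level to 0.05 rad, along the rack to 0.08 rad. Each lid present is on its own pot: within 6 mm of centre, 2.5 mm of the rim plane, tilt under 0.04 rad. Switch beyond 0.85 rad. All at rest (all of step 1 and value of joint switch above 0.85 rad); the robot touches nothing.
It fails at once if a bystander on the bench is moved more than 60 mm (distance of any of camel, sanding_block, tin, offcut, bowl from where it was at the start of the episode above 0.06 m).
Of lid_large, lid_medium, lid_small only 2 to 3 are there at a start; the rules pass over those that are not, and their reading is None.
Of spindle0, spindle1, spindle2, spindle3 only 3 to 4 are there at a start; the rules pass over those that are not, and their reading is None.
At some moment in a run one of lid_large, lid_medium, lid_small, spindle0, spindle1, spindle2, spindle3 may be knocked a few centimetres aside while the robot is not near it.
It also fails if it takes over 210 s, if anything falls off the work surface, if the arm or the gripper's body presses on something with over 40 N, if the wrist force passes 120 N, or if a joint passes its speed limit or range.

## Working session

There is one attempt and no reset: what is moved stays moved. The work goes in short steps, Python scripts to look and compute and a tool call to move; the robot and the scene stay as the last step left them, time stands still between calls to the robot, and variables do not carry over. Pictures are saved under pics/ and viewed, at most 14 in all, crops included, and the job is handed in when it is done.

Besides the shell and the picture viewer there is one more tool, called after ">>>" as name(argument=value, ...) on one line, values as JSON. arm_command: Moves the arm, as the interface text tells. Its arguments: {"type":"object","properties":{"deltas":{"type":"array","items":{"type":"number"}},"newtons":{"type":"number"}},"required":["deltas"]}

```bash
mkdir -p pics; cat > h.py <<'E'
import numpy as np, cv2
from cell import sensors, eyes, bot
def grab(n):
    p,d=eyes.read_camera(n); return p,d,eyes.camera_model(n)
def rays(m,uv):
    uv=np.asarray(uv,float).reshape(-1,2); K=m["K"]
    q=(np.c_[uv,np.ones(len(uv))]@np.linalg.inv(K).T)[:,:2]; x=q.copy()
    for _ in range(20): x=q/(1+m["k1"]*(x**2).sum(1,keepdims=True))
    return np.c_[x,np.ones(len(x))]
def cloud(m,uv,depth):
    return (rays(m,uv)*np.asarray(depth).reshape(-1,1)-m["t"])@m["R"]
def plane(m,uv,z):
    R=np.array(m["R"]);c=-R.T@np.array(m["t"]); d=rays(m,uv)@R
    return c+d*((z-c[2])/d[:,2])[:,None]
def full(m,d):
    v,u=np.mgrid[:480,:640]; P=cloud(m,np.c_[u.ravel(),v.ravel()],d.ravel()).reshape(480,640,3); P[d==0]=np.nan; return P
E
python3 - <<'E'
from h import *
for n in("top","side"):
    p,d,m=grab(n); cv2.imwrite(f"pics/{n}0.png",p[:,:,::-1]); np.savez(f"{n}0.npz",p=p,d=d)
    print(n,np.round(m["K"],1).tolist(),m["k1"],np.round(m["R"],3).tolist(),np.round(m["t"],3))
print(sensors.get_obs())
E
```

```text
top [[470.6, 0.0, 314.5], [0.0, 470.6, 239.9], [0.0, 0.0, 1.0]] -0.0017388091624708094 [[-0.003, -1.0, -0.031], [-0.99, 0.007, -0.138], [0.138, 0.03, -0.99]] [0.005 0.536 1.295]
side [[577.0, 0.0, 318.7], [0.0, 577.0, 238.3], [0.0, 0.0, 1.0]] -0.03983221161335944 [[-0.943, -0.332, -0.0], [-0.196, 0.556, -0.808], [0.269, -0.762, -0.589]] [0.497 0.174 1.467]
{'clock': 0.1, 'joints': array([-1.46601217e+00,  5.33072224e-02,  1.61417284e+00, -9.05166619e-06,
        1.47597836e+00, -1.19014140e-01]), 'joint_velocities': array([ 0.00124464, -0.00039446, -0.00343805,  0.00049536,  0.00179435,
        0.00018006]), 'effort': array([ 1.20056859e-03, -3.94898629e+01, -3.71368396e+01, -5.49544393e-05,
        3.86835527e-03,  3.10778475e-06]), 'tool_pos': array([ 0.13863907, -0.60885019,  0.23016614]), 'ee_rot': array([ 9.93745339e-01,  1.11666154e-01,  2.13242951e-06, -9.32894252e-04]), 'ft_force': array([ 0.11537586,  0.08847686, -0.30221789]), 'torque': array([-0.01379226, -0.03882988, -0.00930161]), 'grip_force': 0.0, 'width': 0.085385087142903}
```

View pics/top0.png

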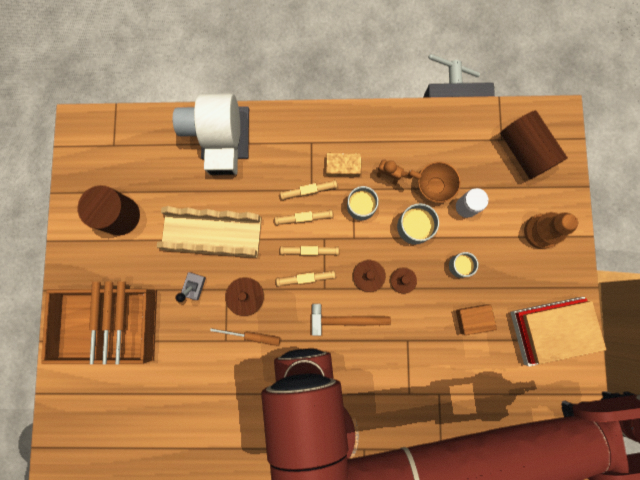

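View pics/side0.png

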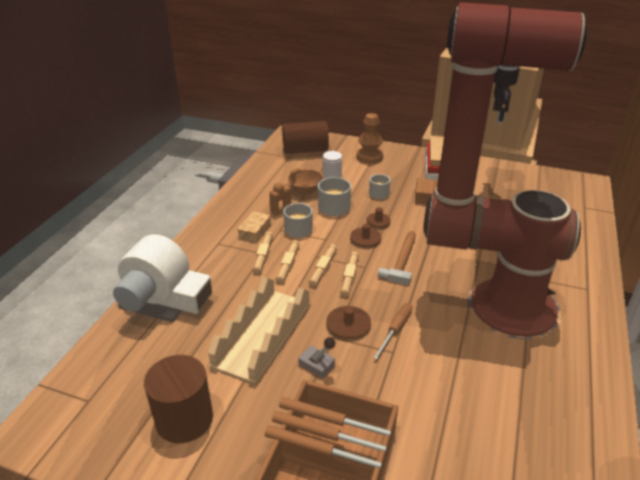

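The top picture shows four spindles at (308,190), (303,217), (309,251) and (305,278). The lids are large (244,296), medium (369,276) and small (403,280). The pots are large (419,224), medium (362,203) and small (463,264). The rack is at (210,232), and the switch box is at (193,285) with its ball at (180,297).

```bash
cat >> h.py <<'E'
def circfit(X):
    A=np.c_[2*X,np.ones(len(X))]; s=np.linalg.lstsq(A,(X**2).sum(1),rcond=None)[0]
    return s[:2],np.sqrt(s[2]+s[:2]@s[:2])
def blob(mask,seed=None):
    n,l,st,c=cv2.connectedComponentsWithStats(mask.astype(np.uint8),connectivity=4)
    if seed is None: k=1+np.argmax(st[1:,4])
    else: k=1+np.argmin(np.hypot(*(c[1:]-seed).T)+1000*(st[1:,4]<25))
    return l==k
def near(shape,seed,r):
    v,u=np.mgrid[:480,:640]; return np.hypot(u-seed[0],v-seed[1])<r
def spin(p,m,seed,z=0.013,box=40):
    hsv=cv2.cvtColor(p,cv2.COLOR_RGB2HSV).astype(int); lab=cv2.cvtColor(p,cv2.COLOR_RGB2LAB)
    mk=(p[:,:,0]>195)&(p[:,:,1]>145)&near(p.shape,seed,box)
    b=blob(cv2.morphologyEx(mk.astype(np.uint8),cv2.MORPH_CLOSE,np.ones((3,3))),seed)
    c=cv2.minAreaRect(np.argwhere(b)[:,::-1].astype(np.float32))
    bx=cv2.boxPoints(c); e=[(bx[i]+bx[(i+1)%4])/2 for i in range(4)]
    a=(e[0],e[2]) if np.hypot(*(e[0]-e[2]))>np.hypot(*(e[1]-e[3])) else (e[1],e[3])
    A,B=plane(m,a,z); v,u=np.where(b)
    ang=np.arctan2(*(A-B)[1::-1]); ang=(ang+np.pi/2)%np.pi-np.pi/2
    return (A+B)[:2]/2,ang,np.hypot(*(A-B)[:2]),b.sum()
def lid(p,m,seed,z=0.011,r=30):
    mk=(p[:,:,0]<125)&near(p.shape,seed,r)&(p[:,:,0]>p[:,:,2]+15)
    b=blob(mk,seed); cn=max(cv2.findContours(b.astype(np.uint8),0,cv2.CHAIN_APPROX_NONE)[0],key=cv2.contourArea)
    X=plane(m,cn.reshape(-1,2),z)[:,:2]; c,R=circfit(X); return c,R,b.sum()
E
python3 - <<'E'
from h import *
f=np.load("top0.npz");p,d=f["p"],f["d"];m=eyes.camera_model("top")
P=full(m,d)
for s in[(308,190),(303,217),(309,251),(305,278)]:
    c,a,L,n=spin(p,m,s); print("spindle",c.round(4),round(a,3),L.round(3),n)
for s,r in[((244,296),28),((369,276),24),((403,280),18)]:
    print("lid",lid(p,m,s,r=r), P[s[1],s[0]].round(3))
for s,h,r in[((419,224),.08,26),((362,203),.068,22),((463,264),.056,18)]:
    mk=(abs(P[:,:,2]-h)<.012)&near(p.shape,s,r)
    # wax disc colour is inside; rim pixels by height
    v,u=np.where(mk); X=P[mk]; c,R=circfit(X[:,:2]); print("pot",c.round(4),R.round(4),mk.sum(),np.median(X[:,2]).round(4),X[:,:2].min(0),X[:,:2].max(0))
mk=(P[:,:,2]>.02)&(P[:,:,2]<.1)&near(p.shape,(210,232),66)
q=mk&(np.arange(640)[None]<266)&(np.arange(480)[:,None]<262); X=P[q]; print("rack",len(X),cv2.minAreaRect(X[:,:2].astype(np.float32)))
print(P[285,193],P[297,180])
print("bench z",np.nanmedian(P[340:350,330:400,2]))
cr=np.vstack([p[170:330,150:350]]); cv2.imwrite("pics/c1.png",cv2.resize(cr[:,:,::-1],(800,600)[:2] if 0 else (750,600),interpolation=2))
E
```

```text
spindle [0.6916 0.021 ] -1.358 0.168 393
spindle [0.5879 0.0366] -1.557 0.227 1736
spindle [0.5114 0.0179] 1.564 0.164 415
spindle [0.4304 0.0295] -1.434 0.166 418
lid (array([0.37724538, 0.20588736]), np.float64(0.05397513695622356), np.int64(1158)) [0.379 0.198 0.049]
lid (array([ 0.43487878, -0.1490161 ]), np.float64(0.0445150715159195), np.int64(816)) [ 0.432 -0.148  0.048]
lid (array([ 0.42139612, -0.24560736]), np.float64(0.03570632439339209), np.int64(537)) [ 0.421 -0.242  0.048]
pot [ 0.5786 -0.2863] 0.0497 234 0.0784 [ 0.52723968 -0.33764028] [ 0.63132861 -0.23515204]
pot [ 0.6411 -0.1326] 0.0408 169 0.0666 [ 0.59828667 -0.17346634] [ 0.68403036 -0.09205566]
pot [ 0.4643 -0.4119] 0.0318 155 0.0534 [ 0.4308429  -0.44524135] [ 0.49708964 -0.37909435]
rack 1711 ((0.6247128248214722, 0.3011813163757324), (0.2810044586658478, 0.23869433999061584), 85.18914031982422)
[0.41025802 0.34639867 0.0337113 ] [0.37545479 0.36047589 0.10219333]
bench z -0.0009612099922111579
```

View pics/c1.png

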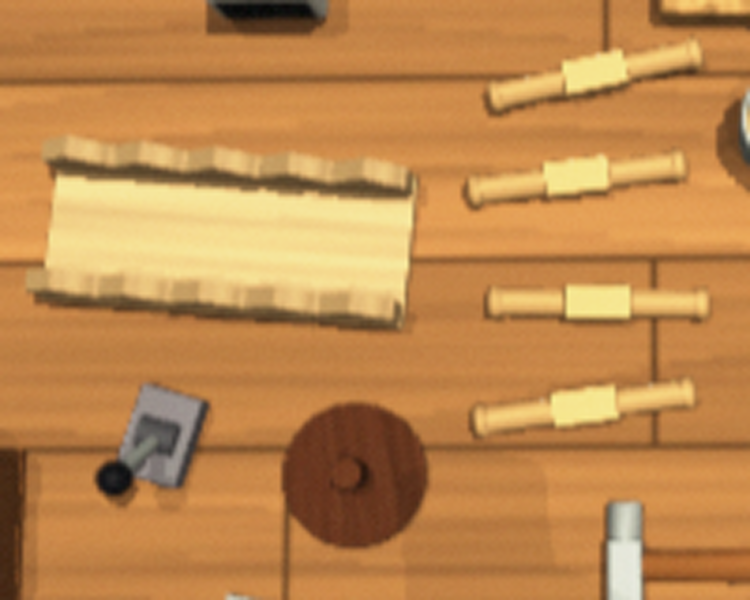

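The crop shows the rack's long axis nearly along world y with four notch pairs, the four spindles to its right, the large lid at crop (355,475), and the switch lever leaning toward the lower left, ball at crop (115,477).

```bash
cat >> h.py <<'E'
def spins(p,d,m,seeds):
    P=full(m,d); out=[]
    for s in seeds:
        mk=(P[:,:,2]>.007)&(P[:,:,2]<.05)&(p[:,:,0]>150)&near(p.shape,s,38)
        b=blob(mk,s); X=P[b][:,:2].astype(np.float32); (c,wh,_)=cv2.minAreaRect(X)
        w,V=np.linalg.eigh(np.cov(X.T)); a=np.arctan2(V[1,1],V[0,1])%np.pi
        out.append((np.round(c,4),round(a,3),np.round(wh,3),int(b.sum())))
    return out
E
python3 - <<'E'
from h import *
f=np.load("top0.npz");p,d=f["p"],f["d"];m=eyes.camera_model("top")
P=full(m,d)
for o in spins(p,d,m,[(308,190),(303,217),(309,251),(305,278)]): print(o)
uu,vv=np.meshgrid(np.arange(640),np.arange(480))
q=(P[:,:,2]>.045)&(P[:,:,2]<.1)&(uu>150)&(uu<268)&(vv>195)&(vv<265)
X=P[q]; r=cv2.minAreaRect(X[:,:2].astype(np.float32)); print("rack",r)
A=X[X[:,0]>.62];B=X[X[:,0]<=.62]
for S in(A,B):
    f1=np.polyfit(S[:,1],S[:,0],1); print("rail",f1,S[:,1].min(),S[:,1].max(),"mid",S[:,:2].mean(0))
q=(P[:,:,2]>.018)&(P[:,:,2]<.032)&(abs(uu-193)<22)&(abs(vv-285)<22)&(p.max(2).astype(int)-p.min(2)<60)
print("sw",cv2.minAreaRect(P[q][:,:2].astype(np.float32)),q.sum())
q=(p.max(2)<50)&near(p.shape,(180,297),10); print("ball",np.median(P[q],0),plane(m,[np.argwhere(q)[:,::-1].mean(0)],.09),q.sum())
f=np.load("side0.npz");ps,ds=f["p"],f["d"];ms=eyes.camera_model("side");Q=full(ms,ds)
q=(ps.max(2)<50)&near(ps.shape,(329,343),9); print("ball side",np.nanmedian(Q[q],0),q.sum(),np.argwhere(q)[:,::-1].mean(0))
b=rays(ms,[np.argwhere(q)[:,::-1].mean(0)]);print(plane(ms,[np.argwhere(q)[:,::-1].mean(0)],.09))
E
```

```text
(array([0.6882, 0.0202]), np.float64(1.778), array([0.027, 0.169]), 444)
(array([0.6079, 0.0358]), np.float64(1.688), array([0.028, 0.17 ]), 460)
(array([0.5102, 0.0194]), np.float64(1.559), array([0.167, 0.027]), 462)
(array([0.4306, 0.0292]), np.float64(1.702), array([0.026, 0.169]), 473)
rack ((0.5640862584114075, 0.3057454228401184), (0.2799650728702545, 0.11703091859817505), 85.2080078125)
rail [0.04038271 0.60878222] 0.2834796412159337 0.44065482122271654 mid [0.62424787 0.38297695]
rail [-0.03885024  0.56857846] 0.161980050183917 0.4489479172536421 mid [0.55716942 0.29366731]
sw ((0.4093847870826721, 0.35220369696617126), (0.05200853571295738, 0.06862232834100723), 71.57691955566406) 332
ball [0.37538934 0.35914277 0.10270034] [[0.37526442 0.36344455 0.09      ]] 58
ball side [nan nan nan] 0 [nan nan]
[[nan nan nan]]
  return np.nanmean(a, axis, out=out, keepdims=keepdims)
<stdin>:15: RuntimeWarning: Mean of empty slice.
  ret = um.true_divide(
<stdin>:16: RuntimeWarning: Mean of empty slice.
```

>>> arm_command(deltas=[-1,0,0,0,0.112,-1,0,0,0,0.112,-1,2.35,-3,0,0,-1,2.35,-3,0,0,-1,2.35,-3,0,0,-1,2.35,-3,0,0,-1,2.35,-3,0,0,-1,2.35,-3,0,0,-1,2.35,-3,0,0,-1,2.35,-3,0,0,-1,2.35,-3,0,0,-1,2.35,-3,0,0,-1,2.35,-3,0,0,-1,2.35,-3.3,0,0,-1,0,0,0,0,-1,0,0,0,0], newtons=40)

```text
clock: 1.43
tool_pos: [0.4214, -0.2447, 0.2308]
ee_rot: [1.0, 0.002, -0.0, -0.0]
ft_force: [-1.0, -0.0, 0.7]
width: 0.0855
grip_force: 0.0
```

```bash
cat >> h.py <<'E'
def to(x,y,z,psi=None):
    o=sensors.get_obs(); q=o["ee_rot"]; ps=2*np.arctan2(q[1],q[0]); ps=(ps+np.pi)%(2*np.pi)-np.pi
    t=ps if psi is None else psi; D=np.array([x,y,z])-o["tool_pos"]; c,s=np.cos(t),np.sin(t)
    print("t",round(o["clock"],1),"pos",o["tool_pos"].round(4),"psi",round(ps,3),"w",round(o["width"],4),"F",o["ft_force"].round(1))
    print(" spin",round(-(t-ps),3),"then dxyz cm",np.round(100*np.array([c*D[0]+s*D[1],s*D[0]-c*D[1],-D[2]]),2))
def lidd(P,p,seed,r,zo=0.0):
    mk=(abs(P[:,:,2]-.014-zo)<.006)&(p[:,:,0]<140)&near(p.shape,seed,r); X=P[mk][:,:2]; b=cv2.minEnclosingCircle(X.astype(np.float32))
    k=(P[:,:,2]>.04+zo)&(P[:,:,2]<.06+zo)&near(p.shape,seed,r*.6)
    return np.round(b[0],4),round(b[1],4),"knob",np.median(P[k],0).round(4),int(k.sum())
E
python3 - <<'E'
from h import *
f=np.load("top0.npz");p,d=f["p"],f["d"];m=eyes.camera_model("top");P=full(m,d)
for s,r in[((244,296),26),((369,276),22),((403,280),17)]: print(lidd(P,p,s,r))
to(.421,-.246,.022,0)
E
```

```text
(array([0.3801, 0.2048]), 0.0551, 'knob', array([0.3786, 0.2039, 0.0491]), 59)
(array([ 0.4366, -0.1507]), 0.0457, 'knob', array([ 0.4374, -0.151 ,  0.0488]), 59)
(array([ 0.4233, -0.248 ]), 0.0367, 'knob', array([ 0.4235, -0.2472,  0.0493]), 61)
t 1.4 pos [ 0.4214 -0.2447  0.2308] psi 0.004 w 0.0855 F [-1.  -0.   0.7]
 spin 0.004 then dxyz cm [-0.04  0.13 20.88]
```

>>> arm_command(deltas=[-1,0.2,0.33,0,0,-1,0,0,3.5,0,-1,0,0,3.5,0,-1,0,0,3.5,0,-1,0,0,3.5,0,-1,0,0,3.5,0,-1,0,0,3.4,0,-1,0,0,0,0,1,0,0,0,0,1,0,0,0,0,1,0,0,0,0,1,0,0,0,0,1,0,0,0,0,1,0,0,0,0,1,0,0,0,0,1,0,0,0,0,1,0,0,0,0])

```text
clock: 2.85
tool_pos: [0.4242, -0.2509, 0.0246]
ee_rot: [1.0, 0.0, 0.001, 0.001]
ft_force: [-0.8, 0.6, 5.6]
width: 0.0223
grip_force: 39.2
```

```bash
python3 - <<'E'
from h import *
to(.4640,-.4122,.022+.048)
E
```

```text
t 2.9 pos [ 0.4242 -0.2509  0.0246] psi 0.0 w 0.0223 F [-0.8  0.6  5.6]
 spin -0.0 then dxyz cm [ 3.98 16.13 -4.54]
```

>>> arm_command(deltas=[1,0,0,-1,0,1,0,0,-2,0,1,0,0,-3,0,1,0,0,-3,0,1,0,0,-3,0,1,0,0,-1,0,1,0,0,0,0,1,0,0,0,0,1,0,0,0,0])

```text
clock: 3.6
tool_pos: [0.4217, -0.2489, 0.1502]
ee_rot: [1.0, -0.0, -0.001, -0.001]
ft_force: [-0.4, 0.8, -0.2]
width: 0.023
grip_force: 39.2
```

```bash
python3 - <<'E'
from h import *
p,d,m=grab("top"); np.savez("t1.npz",p=p,d=d); cv2.imwrite("pics/t1.png",np.hstack([cv2.resize(p[180:340,330:530,::-1],(750,600))]))
to(.4640,-.4122,.2)
P=full(m,d)
for s,r in[((244,296),26),((369,276),22)]: print(lidd(P,p,s,r))
E
```

```text
t 3.6 pos [ 0.4216 -0.2487  0.1498] psi -0.0 w 0.0225 F [-1.   0.  -0.4]
 spin -0.0 then dxyz cm [ 4.25 16.35 -5.02]
(array([0.3804, 0.205 ]), 0.0551, 'knob', array([0.3812, 0.2041, 0.0485]), 59)
(array([ 0.437 , -0.1511]), 0.0459, 'knob', array([ 0.4376, -0.1512,  0.0494]), 59)
```

View pics/t1.png

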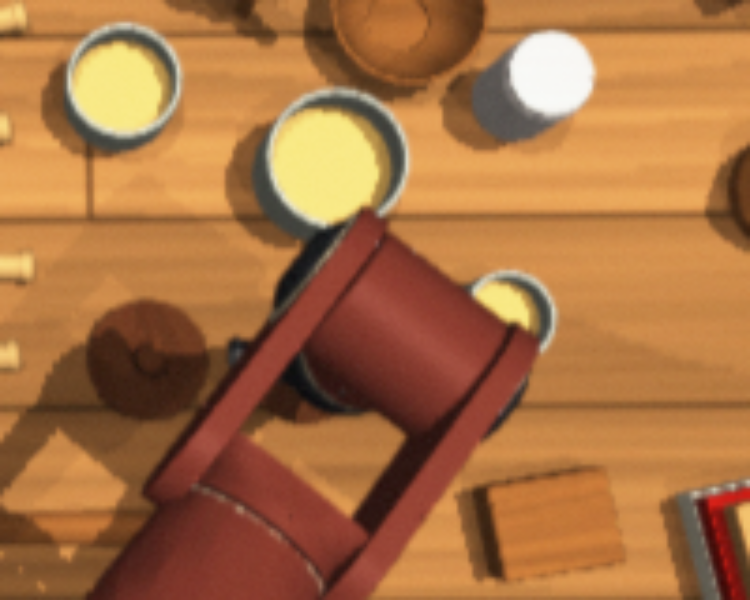

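The crop shows the arm hiding the held lid from the top camera. Both remaining lids are unmoved and the pots are clear. I'll check the held lid with the side camera.

```bash
python3 - <<'E'
from h import *
for i in range(3): print(sensors.get_obs()["tool_pos"].round(4))
p,d,m=grab("side"); np.savez("s1.npz",p=p,d=d); cv2.imwrite("pics/s1.png",cv2.resize(p[80:280,250:500,::-1],(750,600)))
P=full(m,d)
k=(np.hypot(P[:,:,0]-.4225,P[:,:,1]+.2487)<.06)&(P[:,:,2]>.12)&(P[:,:,2]<.155)
h,e=np.histogram(P[k][:,2],np.arange(.12,.156,.0025)); print(h)
kk=k&(abs(P[:,:,2]-.139)<.006)
X=P[k&(P[:,:,2]<.146)][:,:2].astype(np.float32); print(len(X),cv2.minEnclosingCircle(X),X.min(0),X.max(0))
E
```

```text
[ 0.4216 -0.2487  0.1498]
[ 0.4216 -0.2487  0.1498]
[ 0.4216 -0.2487  0.1498]
[ 0  0  1  1  1  4 29 81 86 23  2  8  2  5]
226 ((0.42253825068473816, -0.2478979378938675), 0.0420929379761219) [ 0.3838425  -0.28324792] [ 0.45575616 -0.20729114]
```

View pics/s1.png

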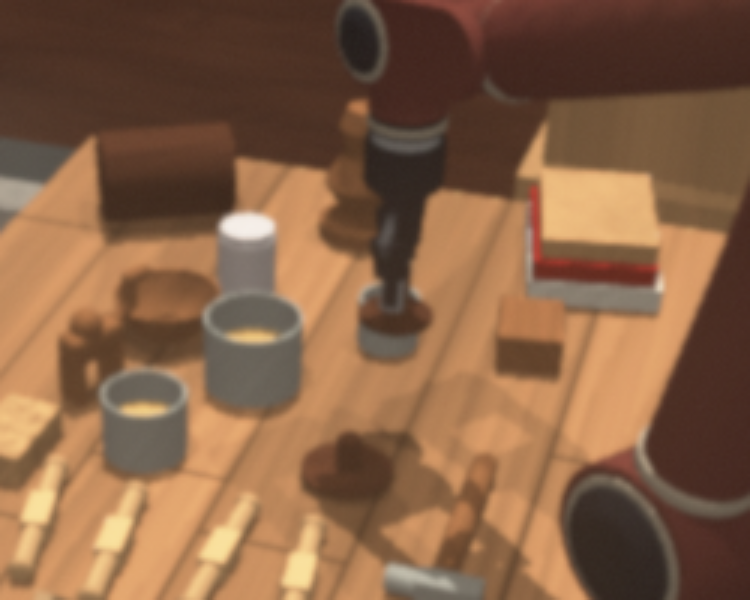

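The crop shows the small lid held level above the small pot. I'll carry it over.

>>> arm_command(deltas=[1,0.68,2.72,0,0,1,0.68,2.72,0,0,1,0.68,2.73,0,0,1,0.68,2.73,0,0,1,0.68,2.73,0,0,1,0.68,2.73,0,0,1,0,0,0,0,1,0,0,3,0,1,0,0,2.5,0,1,0,0,1,0,1,0,0,0.5,0,1,0,0,0.5,0,1,0,0,0,0,1,0,0,0,0])

```text
clock: 4.87
tool_pos: [0.4638, -0.4134, 0.0778]
ee_rot: [1.0, 0.0, 0.0, 0.0]
ft_force: [-0.5, -1.2, -0.4]
width: 0.0231
grip_force: 39.3
```

```bash
python3 - <<'E'
from h import *
to(.4640,-.4122,.070)
p,d,m=grab("side"); P=full(m,d)
k=(np.hypot(P[:,:,0]-.464,P[:,:,1]+.412)<.05)&(P[:,:,2]>.045)&(P[:,:,2]<.085)&(p[:,:,0]>p[:,:,2]*1.3)
X=P[k]; print(np.histogram(X[:,2],np.arange(.045,.086,.0025))[0]); X=X[(X[:,2]<.073)&(X[:,2]>.057)][:,:2].astype(np.float32)
print(len(X),cv2.minEnclosingCircle(X),X.min(0),X.max(0))
E
```

```text
t 4.9 pos [ 0.4638 -0.4134  0.0778] psi 0.0 w 0.0231 F [-0.5 -1.2 -0.4]
 spin -0.0 then dxyz cm [ 0.02 -0.12  0.78]
[ 3  2  2  1  3  2  6 25 61 59 31  4  5  1  3  4]
186 ((0.45905643701553345, -0.40858760476112366), 0.04322267323732376) [ 0.42684639 -0.45099553] [ 0.49835253 -0.36546743]
```

>>> arm_command(deltas=[1,0,-0.1,0.3,0,1,0,0,0.2,0,1,0,0,0.2,0,1,0,0,0.1,0,1,0,0,0,0,1,0,0,0,0])

```text
clock: 5.42
tool_pos: [0.4639, -0.4127, 0.0726]
ee_rot: [1.0, 0.0, 0.0, 0.0]
ft_force: [-5.5, 5.8, 13.8]
width: 0.0225
grip_force: 40.8
```

```bash
python3 - <<'E'
from h import *
to(.4640,-.4122,.070)
p,d,m=grab("side"); P=full(m,d)
k=(np.hypot(P[:,:,0]-.464,P[:,:,1]+.412)<.05)&(P[:,:,2]>.045)&(P[:,:,2]<.085)&(p[:,:,0]>p[:,:,2]*1.3)
X=P[k]; print(np.histogram(X[:,2],np.arange(.045,.086,.0025))[0])
E
```

```text
t 5.4 pos [ 0.4639 -0.4127  0.0726] psi 0.0 w 0.0225 F [-5.5  5.8 13.8]
 spin -0.0 then dxyz cm [ 0.01 -0.05  0.26]
[ 0  3  4  0 12 19 52 67 27  8  2  3  8  1  4  7]
```

>>> arm_command(deltas=[0.3,0,0,-0.1,0,-0.2,0,0,0,0,-0.5,0,0,0,0,-0.5,0,0,0,0,-0.5,0,0,0,0,-0.5,0,0,0,0,-0.5,0,0,-2,0,-1,0,0,-3,0,-1,0,0,-3,0,-1,0,0,-3,0,-1,0,-3.2,0,0,-1,-0.4,-3.2,0,0,-1,-0.4,-3.2,0,0,-1,-0.4,-3.2,0,0,-1,-0.4,-3.4,0,0,-1,-0.4,-3.4,0,0,-1,-0.4,-3.4,0,0,-1,-0.4,-3.2,0,0,-1,0,0,0,0])

```text
clock: 7.05
tool_pos: [0.4348, -0.1461, 0.1798]
ee_rot: [1.0, 0.002, -0.0, -0.001]
ft_force: [0.1, -0.3, -0.6]
width: 0.0856
grip_force: 0.0
```

```bash
cat >> h.py <<'E'
def lidon(n,c,h,R):
    p,d,m=grab(n); P=full(m,d); r=np.hypot(P[:,:,0]-c[0],P[:,:,1]-c[1])
    k=(r<R+.02)&(abs(P[:,:,2]-h-.006)<.006)&(p[:,:,0]>p[:,:,2]*1.3)&(p[:,:,0]<140)
    X=P[k]; A=np.c_[X[:,:2]-c,np.ones(len(X))]; f=np.linalg.lstsq(A,X[:,2],rcond=None)[0]
    mc=cv2.minEnclosingCircle(X[:,:2].astype(np.float32)) if len(X) else None
    kn=(r<.03)&(P[:,:,2]>h+.03)&(P[:,:,2]<h+.05)
    print(n,"lid",len(X),mc,"bbox mid",(X[:,:2].min(0)+X[:,:2].max(0))/2,"plane slope",f.round(4),"knob",np.nanmedian(P[kn],0).round(4))
    return p,d,m,P
E
python3 - <<'E'
from h import *
to(.4366,-.1507,.022)
lidon("side",(.464,-.4122),.056,.037)
p,d,m,P=lidon("top",(.464,-.4122),.056,.037)
cv2.imwrite("pics/t2.png",cv2.resize(p[180:340,330:530,::-1],(750,600)))
print(lidd(P,p,(369,276),22))
E
```

```text
t 7.0 pos [ 0.4348 -0.1461  0.1798] psi 0.004 w 0.0856 F [ 0.1 -0.3 -0.6]
 spin -0.0 then dxyz cm [ 0.18  0.47 15.78]
side lid 159 ((0.4635222554206848, -0.4113577902317047), 0.03959084674715996) bbox mid [ 0.46183437 -0.41172216] plane slope [0.0062 0.009  0.0621] knob [ 0.4602 -0.4051  0.0974]
top lid 454 ((0.4629112184047699, -0.4096621572971344), 0.03683260828256607) bbox mid [ 0.46177569 -0.40937596] plane slope [-0.0041  0.0037  0.061 ] knob [ 0.463  -0.409   0.0961]
(array([ 0.4214, -0.1477]), 0.0406, 'knob', array([nan, nan, nan]), 0)
  return _methods._mean(a, axis=axis, dtype=dtype,
  ret = um.true_divide(
```

View pics/t2.png

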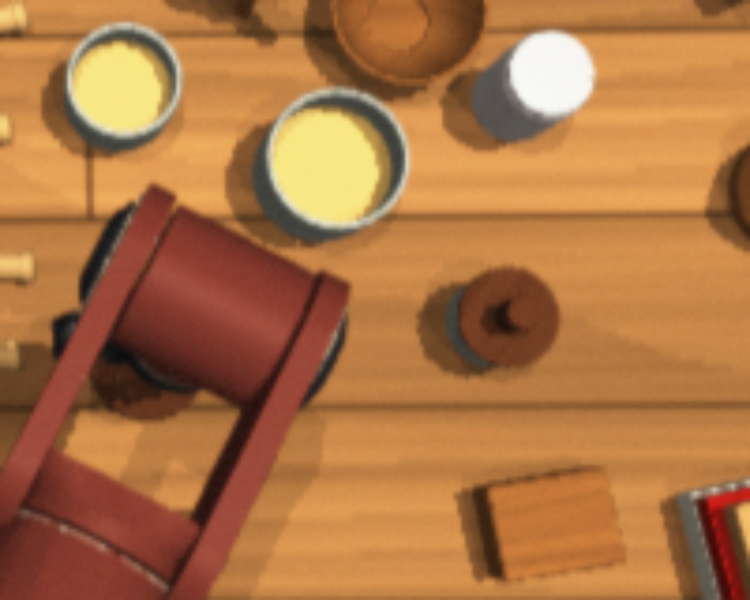

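The small lid is seated and level on its pot at crop (508,317). The arm is now over the medium lid. Next I'll refine the two remaining rims and descend.

```bash
python3 - <<'E'
from h import *
f=np.load("top0.npz");p,d=f["p"],f["d"];m=eyes.camera_model("top");P=full(m,d)
v,u=np.mgrid[:480,:640]
for n,s,h,r,R in[("L",(419,224),.08,26,.05),("M",(362,203),.068,22,.041),("S",(463,264),.056,18,.032)]:
    for tol in(.004,.007):
        k=(abs(P[:,:,2]-h+.001)<tol)&near(p.shape,s,r); X=P[k][:,:2].astype(np.float32); mc=cv2.minEnclosingCircle(X); th=np.arctan2(*(X-mc[0]).T[::-1])
        rr=np.hypot(*(X-mc[0]).T); print(n,tol,k.sum(),np.round(mc[0],4),round(mc[1],4),circfit(X.astype(float)),np.histogram(th,8,(-np.pi,np.pi))[0])
    # colour: wax/grey rays on rim plane
    grey=(p.max(2).astype(int)-p.min(2)<60)&(P[:,:,2]>h-.012)&near(p.shape,s,r)
    X=plane(m,np.argwhere(grey)[:,::-1],h)[:,:2].astype(np.float32); print("  ray",cv2.minEnclosingCircle(X))
E
```

```text
L 0.004 169 [ 0.5788 -0.2862] 0.0525 (array([ 0.57881342, -0.2864293 ]), np.float64(0.04972680000836331)) [21 22 23 18 20 17 25 23]
L 0.007 207 [ 0.5795 -0.2861] 0.0528 (array([ 0.5786801 , -0.28639153]), np.float64(0.049752711815434066)) [24 25 29 27 24 21 29 28]
  ray ((0.578437864780426, -0.2848012149333954), 0.05285903066396713)
M 0.004 121 [ 0.6416 -0.1339] 0.0435 (array([ 0.64142827, -0.13276648]), np.float64(0.04080549794265803)) [18 12 14 18 17 12 15 15]
M 0.007 147 [ 0.6417 -0.1332] 0.0436 (array([ 0.64129316, -0.13262999]), np.float64(0.04082926521548258)) [19 14 18 23 19 16 18 20]
  ray ((0.6400707960128784, -0.1327069103717804), 0.04344118386507034)
S 0.004 106 [ 0.4647 -0.4126] 0.0341 (array([ 0.46452086, -0.41230089]), np.float64(0.03167226368954895)) [12 13 15 15 12 15 13 11]
S 0.007 129 [ 0.4644 -0.4123] 0.0344 (array([ 0.46437659, -0.41211028]), np.float64(0.03176542547165075)) [12 15 19 17 15 18 18 15]
  ray ((0.4639393985271454, -0.4106988310813904), 0.03451720252633095)
```

>>> arm_command(deltas=[-1,0.1,0.3,3,0,-1,0,0,3,0,-1,0,0,3,0,-1,0,0,3,0,-1,0,0,3,0,-1,0,0,0.9,0,-1,0,0,0,0,1,0,0,0,0,1,0,0,0,0,1,0,0,0,0,1,0,0,0,0,1,0,0,0,0,1,0,0,0,0,1,0,0,0,0,1,0,0,0,0])

```text
clock: 8.4
tool_pos: [0.4377, -0.1539, 0.0228]
ee_rot: [1.0, -0.0, 0.001, 0.001]
ft_force: [-1.0, 0.4, 5.6]
width: 0.0225
grip_force: 39.4
```

>>> arm_command(deltas=[1,0,0,-1,0,1,0,0,-3,0,1,0,0,-3,0,1,0,0,-3,0,1,0,0,-3,0,1,2.55,-0.23,0,0,1,2.55,-0.23,0,0,1,2.55,-0.23,0,0,1,2.55,-0.23,0,0,1,2.55,-0.23,0,0,1,2.55,-0.23,0,0,1,2.55,-0.23,0,0,1,2.55,-0.23,0,0,1,0,0,2.5,0,1,0,0,2.5,0,1,0,0,1,0,1,0,0,0,0,1,0,0,0,0,1,0,0,0,0])

```text
clock: 9.98
tool_pos: [0.6409, -0.1352, 0.0928]
ee_rot: [1.0, -0.0, 0.001, 0.0]
ft_force: [-1.0, -0.5, -1.0]
width: 0.0228
grip_force: 39.5
```

```bash
python3 - <<'E'
from h import *
to(.6420,-.1354,.0828)
lidon("side",(.6413,-.1328),.072,.046)
E
```

```text
t 10.0 pos [ 0.6409 -0.1352  0.0928] psi -0.0 w 0.0228 F [-1.  -0.5 -1. ]
 spin -0.0 then dxyz cm [0.11 0.02 1.  ]
side lid 178 ((0.6391465067863464, -0.13553646206855774), 0.04832557588815689) bbox mid [ 0.64007978 -0.13634407] plane slope [ 0.002  -0.0114  0.0822] knob [ 0.6346 -0.1156  0.1131]
```

Lower to the seat, and check contact.

>>> arm_command(deltas=[1,0.1,0,0.3,0,1,0,0,0.3,0,1,0,0,0.2,0,1,0,0,0.2,0,1,0,0,0,0,1,0,0,0,0])

```text
clock: 10.53
tool_pos: [0.6418, -0.135, 0.0828]
ee_rot: [1.0, -0.0, 0.0, 0.0]
ft_force: [-3.9, 2.0, 6.4]
width: 0.023
grip_force: 40.0
```

```bash
python3 - <<'E'
from h import *
to(.6420,-.1354,.0828)
lidon("side",(.6413,-.1328),.068,.046)
E
```

```text
t 10.5 pos [ 0.6418 -0.135   0.0828] psi -0.0 w 0.023 F [-3.9  2.   6.4]
 spin -0.0 then dxyz cm [0.02 0.04 0.  ]
side lid 362 ((0.6411516070365906, -0.1336127370595932), 0.049582213163375854) bbox mid [ 0.64062792 -0.13286852] plane slope [-0.0019  0.0002  0.0741] knob [ 0.6358 -0.1199  0.1082]
```

>>> arm_command(deltas=[0.3,0,0,0,0,-0.2,0,0,0,0,-0.5,0,0,0,0,-0.5,0,0,0,0,-0.5,0,0,0,0,-0.5,0,0,-2,0,-0.5,0,0,-3,0,-0.5,0,0,-3,0,-0.5,0,0,-3,0,-1,-2,-2.6,0,0,-1,-2,-2.6,0,0,-1,-2,-2.6,0,0,-1,-2,-2.6,0,0,-1,-2,-2.6,0,0,-1,-2,-2.6,0,0,-1,-2,-2.6,0,0,-1,-2,-2.6,0,0,-1,-2,-2.6,0,0])

```text
clock: 12.08
tool_pos: [0.4605, 0.1, 0.1912]
ee_rot: [1.0, -0.0, 0.0, -0.0]
ft_force: [0.4, 1.0, -0.5]
width: 0.0851
grip_force: 0.0
```

>>> arm_command(deltas=[-1,-2,-2.6,0,0,-1,-2,-2.6,0,0,-1,-2,-2.6,0,0,-1,-2,-2.5,0,0,-1,0,0,0,0,-1,0,0,0,0])

```text
clock: 12.58
tool_pos: [0.3809, 0.203, 0.1913]
ee_rot: [1.0, 0.002, 0.0, 0.0]
ft_force: [0.9, 0.1, 0.7]
width: 0.0854
grip_force: 0.0
```

```bash
python3 - <<'E'
from h import *
to(.3813,.2020,.022)
p,d,m,P=lidon("top",(.6413,-.1328),.068,.046)
cv2.imwrite("pics/t3.png",cv2.resize(p[160:320,160:440,::-1],(800,457)))
for o in spins(p,d,m,[(308,190),(303,217),(309,251),(305,278)]): print(o)
E
```

```text
t 12.6 pos [0.3809 0.203  0.1913] psi 0.003 w 0.0854 F [0.9 0.1 0.7]
 spin -0.0 then dxyz cm [ 0.04  0.1  16.93]
top lid 712 ((0.6411647200584412, -0.1320984959602356), 0.04591979831457138) bbox mid [ 0.64036915 -0.13092522] plane slope [-0.0034 -0.0022  0.0736] knob [ 0.6398 -0.1315  0.1086]
(array([0.6914, 0.021 ]), np.float64(1.777), array([0.032, 0.169]), 446)
(array([0.6075, 0.0355]), np.float64(1.69), array([0.027, 0.17 ]), 459)
(array([0.51  , 0.0192]), np.float64(1.56), array([0.166, 0.027]), 463)
(array([0.4306, 0.0291]), np.float64(1.702), array([0.026, 0.169]), 474)
```

View pics/t3.png

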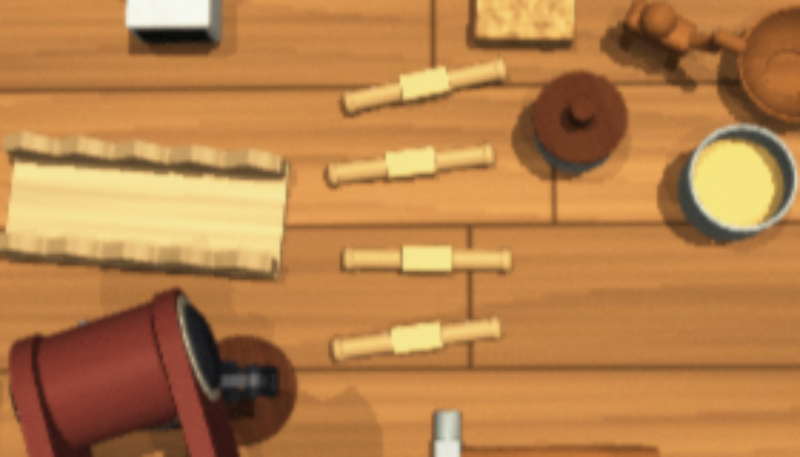

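The medium lid is seated at crop (580,118), and the four spindles are undisturbed. The gripper is above the large lid.

>>> arm_command(deltas=[-1,0,0.1,3,0,-1,0,0,3,0,-1,0,0,3,0,-1,0,0,3,0,-1,0,0,3,0,-1,0,0,1.9,0,-1,0,0,0,0,1,0,0,0,0,1,0,0,0,0,1,0,0,0,0,1,0,0,0,0,1,0,0,0,0,1,0,0,0,0,1,0,0,0,0,1,0,0,0,0])

```text
clock: 13.88
tool_pos: [0.383, 0.2015, 0.0239]
ee_rot: [1.0, 0.0, 0.001, -0.0]
ft_force: [-0.7, 0.3, 7.3]
width: 0.0229
grip_force: 39.6
```

>>> arm_command(deltas=[1,0,0,-1,0,1,0,0,-3,0,1,0,0,-3,0,1,0,0,-3.5,0,1,0,0,-3.5,0,1,1.32,3.27,0,0,1,1.32,3.27,0,0,1,1.32,3.27,0,0,1,1.32,3.27,0,0,1,1.32,3.27,0,0,1,1.32,3.27,0,0,1,1.32,3.27,0,0,1,1.32,3.27,0,0,1,1.32,3.27,0,0,1,1.32,3.27,0,0,1,1.32,3.27,0,0,1,1.32,3.27,0,0,1,1.32,3.27,0,0,1,1.32,3.27,0,0,1,1.32,3.27,0,0])

```text
clock: 15.55
tool_pos: [0.5795, -0.2908, 0.1621]
ee_rot: [1.0, -0.0, -0.001, -0.0]
ft_force: [-0.6, 1.9, -0.8]
width: 0.0225
grip_force: 39.5
```

>>> arm_command(deltas=[1,0,0,0,0,1,0,0,2.5,0,1,0,0,2,0,1,0,0,1,0,1,0,0,0,0,1,0,0,0,0,1,0,0,0,0])

```text
clock: 16.13
tool_pos: [0.5802, -0.2895, 0.1089]
ee_rot: [1.0, 0.0, 0.001, 0.001]
ft_force: [0.5, -0.3, -1.5]
width: 0.0228
grip_force: 39.6
```

```bash
python3 - <<'E'
from h import *
to(.5805,-.2895,.0959)
lidon("side",(.5788,-.2863),.090,.055)
E
```

```text
t 16.1 pos [ 0.5802 -0.2895  0.1089] psi 0.0 w 0.0228 F [ 0.5 -0.3 -1.5]
 spin -0.0 then dxyz cm [ 0.03 -0.    1.3 ]
side lid 391 ((0.5817150473594666, -0.2857936918735504), 0.060046255588531494) bbox mid [ 0.57764939 -0.28763432] plane slope [-0.0027 -0.0053  0.0985] knob [ 0.5736 -0.2702  0.1313]
```

Then lower 13 mm in small steps.

>>> arm_command(deltas=[1,0,0,0.5,0,1,0,0,0.3,0,1,0,0,0.3,0,1,0,0,0.2,0,1,0,0,0,0,1,0,0,0,0])

```text
clock: 16.68
tool_pos: [0.5797, -0.2896, 0.096]
ee_rot: [1.0, -0.0, -0.0, 0.0]
ft_force: [-3.1, 1.7, 5.7]
width: 0.0226
grip_force: 40.4
```

```bash
python3 - <<'E'
from h import *
to(.5805,-.2895,.0959)
lidon("side",(.5788,-.2863),.080,.055)
E
```

```text
t 16.7 pos [ 0.5797 -0.2896  0.096 ] psi -0.0 w 0.0226 F [-3.1  1.7  5.7]
 spin -0.0 then dxyz cm [ 0.08 -0.01  0.01]
side lid 450 ((0.5775785446166992, -0.28744325041770935), 0.05851137265563011) bbox mid [ 0.57638782 -0.28826007] plane slope [ 0.0011 -0.0011  0.0862] knob [ 0.5731 -0.2718  0.1197]
```

>>> arm_command(deltas=[0.3,0,0,0,0,-0.2,0,0,0,0,-0.3,0,0,0,0,-0.3,0,0,0,0,-0.3,0,0,0,0,-0.3,0,0,-2,0,-0.3,0,0,-3,0,-0.3,0,0,-3,0,-0.3,0,0,-1,0,-0.3,-1.35,-2.87,0,0,-0.3,-1.35,-2.87,0,0,-0.3,-1.35,-2.87,0,0,-0.3,-1.35,-2.87,0,0,-0.3,-1.35,-2.87,0,0,-0.3,-1.35,-2.87,0,0,-0.3,-1.35,-2.87,0,0,-0.3,-1.35,-2.87,0,0,-0.3,-1.35,-2.87,0,0,-0.3,-1.35,-2.87,0,0,-0.3,-1.3,-2.87,0,0])

```text
clock: 18.4
tool_pos: [0.4305, 0.0274, 0.1837]
ee_rot: [1.0, -0.0, -0.0, -0.0]
ft_force: [0.1, -0.2, -0.7]
width: 0.0553
grip_force: 0.0
```

>>> arm_command(deltas=[-0.3,0,0,0,-0.1216,-0.3,0,0,0,-0.1216,-0.3,0,0,0,-0.1216,-0.3,0,0,0,-0.1216,-0.3,0,0,0,-0.1216,-0.3,0,0,0,-0.1216,-0.3,0,0,0,-0.1216,-0.3,0,0,0,-0.1216,-0.3,0,0,0,-0.1216,-0.3,0,0,0,-0.1216,-0.3,0,0,0,-0.1216,-0.3,0,0,0,-0.1216,-0.3,0,0,0,-0.1216,-0.3,0,0,0,-0.1216,-0.3,0,0,0,0])

```text
clock: 19.65
tool_pos: [0.4314, 0.0263, 0.1837]
ee_rot: [0.658, 0.753, -0.0, -0.0]
ft_force: [-0.4, 0.5, -0.3]
width: 0.0554
grip_force: 0.0
```

```bash
python3 - <<'E'
from h import *
to(.4315,.0261,.003,1.702)
p,d,m,P=lidon("top",(.5788,-.2863),.080,.055)
cv2.imwrite("pics/t4.png",cv2.resize(p[160:320,160:480,::-1],(800,400)))
for o in spins(p,d,m,[(308,190),(303,217),(309,251),(305,278)]): print(o)
E
```

```text
t 19.6 pos [0.4314 0.0263 0.1837] psi 1.704 w 0.0554 F [-0.4  0.5 -0.3]
 spin 0.002 then dxyz cm [-2.000e-02  1.000e-02  1.807e+01]
top lid 1131 ((0.5776272416114807, -0.2864988148212433), 0.05528112128376961) bbox mid [ 0.57754438 -0.28571045] plane slope [0.0017 0.0029 0.0854] knob [ 0.576  -0.2866  0.12  ]
(array([0.6889, 0.0206]), np.float64(1.776), array([0.028, 0.169]), 449)
(array([0.6073, 0.0352]), np.float64(1.691), array([0.027, 0.169]), 458)
(array([ 0.5076, -0.0479]), np.float64(1.459), array([0.023, 0.034]), 86)
(array([ 0.4404, -0.0448]), np.float64(3.085), array([0.02 , 0.023]), 56)
```

View pics/t4.png

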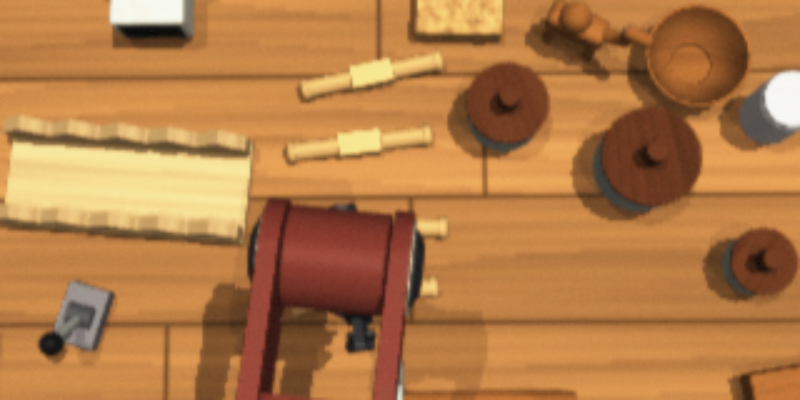

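All three lids are seated at crop (507,104), (650,158) and (762,262). The gripper is above the nearest spindle.

>>> arm_command(deltas=[-0.3,0,0,3.5,0,-0.3,0,0,3.5,0,-0.3,0,0,3.5,0,-0.3,0,0,3.5,0,-0.3,0,0,2,0,-0.3,0,0,1.9,0,-0.3,0,0,0,0,1,0,0,0,0,1,0,0,0,0,1,0,0,0,0,1,0,0,0,0,1,0,0,0,0,1,0,0,0,0,1,0,0,0,0])

```text
clock: 20.87
tool_pos: [0.4332, 0.0261, 0.0071]
ee_rot: [0.659, 0.752, 0.001, 0.001]
ft_force: [-1.2, -0.6, 7.7]
width: 0.0254
grip_force: 40.6
```

>>> arm_command(deltas=[1,0,0,-1,0,1,0,0,-3,0,1,0,0,-3,0,1,0,0,-3,0,1,0,0,-3,0,1,0,0,0,0.1192,1,0,0,0,0.1192,1,0,0,0,0.1192,1,0,0,0,0.1192,1,0,0,0,0.1192,1,0,0,0,0.1192,1,0,0,0,0.1192,1,0,0,0,0.1192,1,0,0,0,0.1192,1,0,0,0,0.1192,1,0,0,0,0.1192,1,0,0,0,0.1192,1,0,0,0,0.1192,1,0,0,0,0.1192,1,0,0,0,0.1192])

```text
clock: 22.53
tool_pos: [0.4313, 0.0263, 0.1356]
ee_rot: [0.999, -0.046, -0.0, -0.0]
ft_force: [0.2, 0.1, -0.4]
width: 0.0254
grip_force: 39.8
```

```bash
python3 - <<'E'
from h import *
to(.572,.3864,.0585,-.084)
E
```

```text
t 22.5 pos [0.4313 0.0263 0.1356] psi -0.092 w 0.0254 F [ 0.2  0.1 -0.4]
 spin -0.008 then dxyz cm [ 11.   -37.07   7.71]
```

>>> arm_command(deltas=[1,0.92,-3.09,0,-0.008,1,0.92,-3.09,0,0,1,0.92,-3.09,0,0,1,0.92,-3.09,0,0,1,0.92,-3.09,0,0,1,0.92,-3.09,0,0,1,0.92,-3.09,0,0,1,0.92,-3.09,0,0,1,0.92,-3.09,0,0,1,0.92,-3.09,0,0,1,0.92,-3.09,0,0,1,0.92,-3.09,0,0,1,0,0,3,0,1,0,0,2,0,1,0,0,1.5,0,1,0,0,0.5,0,1,0,0,0.5,0,1,0,0,0,0,1,0,0,0,0])

```text
clock: 24.12
tool_pos: [0.5715, 0.3873, 0.0617]
ee_rot: [0.999, -0.039, 0.001, -0.0]
ft_force: [0.3, -0.2, 0.0]
width: 0.025
grip_force: 39.9
```

```bash
python3 - <<'E'
from h import *
to(.572,.3864,.0585)
p,d,m=grab("side"); cv2.imwrite("pics/s4.png",cv2.resize(p[230:410,180:420,::-1],(800,600)))
E
```

```text
t 24.1 pos [0.5715 0.3873 0.0617] psi -0.078 w 0.025 F [ 0.3 -0.2  0. ]
 spin -0.0 then dxyz cm [0.06 0.09 0.32]
```

View pics/s4.png

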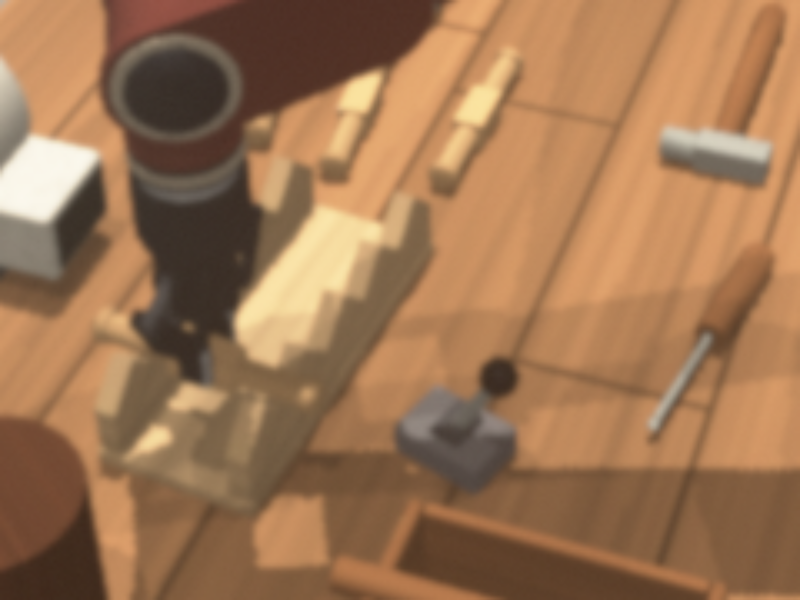

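The spindle is lying across the rack's near-camera pair (crop (210,350)). Lower the last millimetres and release.

>>> arm_command(deltas=[1,0,0,0.3,0,0.2,0,0,0,0,0,0,0,0,0,0,0,0,0,0,0,0,0,-1,0,0,0,0,-3,0,0,0,0,-3.5,0,0,0,0,-3.5,0,-0.3,-0.24,3.12,0,0,-0.3,-0.24,3.12,0,0,-0.3,-0.24,3.12,0,0,-0.3,-0.24,3.12,0,0,-0.3,-0.24,3.12,0,0,-0.3,-0.24,3.12,0,0,-0.3,-0.24,3.12,0,0,-0.3,-0.24,3.12,0,0,-0.3,-0.24,3.12,0,0,-0.3,-0.24,3.12,0,0,-0.3,-0.24,3.12,0,0,-0.3,-0.24,3.12,0,0])

```text
clock: 25.83
tool_pos: [0.5128, 0.0148, 0.1685]
ee_rot: [0.999, -0.039, 0.001, 0.0]
ft_force: [0.6, 0.4, 0.6]
width: 0.0555
grip_force: 0.0
```

>>> arm_command(deltas=[-0.3,0,0,0,-0.1176,-0.3,0,0,0,-0.1176,-0.3,0,0,0,-0.1176,-0.3,0,0,0,-0.1176,-0.3,0,0,0,-0.1176,-0.3,0,0,0,-0.1176,-0.3,0,0,0,-0.1176,-0.3,0,0,0,-0.1176,-0.3,0,0,0,-0.1176,-0.3,0,0,0,-0.1176,-0.3,0,0,0,-0.1176,-0.3,0,0,0,-0.1176,-0.3,0,0,0,-0.1176,-0.3,0,0,0,-0.1176,-0.3,0,0,0,0])

```text
clock: 27.08
tool_pos: [0.5132, 0.0162, 0.1684]
ee_rot: [0.707, 0.707, 0.0, 0.001]
ft_force: [-0.3, 0.3, 0.5]
width: 0.0553
grip_force: 0.0
```

```bash
cat >> h.py <<'E'
def racked(P,p):
    # spindles in rack: points above rack, in rack frame
    a=-.084; c,s=np.cos(a),np.sin(a); D=P[:,:,:2]-np.array([.5641,.3057]); X=D[:,:,0]*c+D[:,:,1]*s; Y=-D[:,:,0]*s+D[:,:,1]*c
    for y in(-.084,-.028,.028,.084):
        k=(abs(Y-y)<.016)&(abs(X)<.1)&(P[:,:,2]>.05)&(P[:,:,2]<.1)&((abs(X)<.038)|(abs(X)>.062))
        if k.sum()<60: continue
        r=cv2.minAreaRect(np.c_[X[k],Y[k]].astype(np.float32)); z=[np.median(P[:,:,2][k&j]).round(4) if (k&j).any() else 0 for j in(X<-.07,abs(X)<.022,X>.07)]
        f=np.polyfit(X[k],Y[k],1); print("racked",y,int(k.sum()),"x",X[k].min().round(3),X[k].max().round(3),"y0",f[1].round(4),"ang",f[0].round(3),"z-,0,+",z)
E
python3 - <<'E'
from h import *
to(.511,.0162,.006,1.56)
p,d,m=grab("top");P=full(m,d); racked(P,p)
for o in spins(p,d,m,[(308,190),(303,217),(309,251)]): print(o)
p,d,m=grab("side");P=full(m,d); racked(P,p)
for s in[(262,252),(288,262),(323,265)]:
  k=(P[:,:,2]>.006)&(P[:,:,2]<.04)&(p[:,:,0]>120)&near(p.shape,s,30);b=blob(k,s);print("side",cv2.minAreaRect(P[b][:,:2].astype(np.float32)))
E
```

```text
t 27.1 pos [0.5132 0.0162 0.1684] psi 1.57 w 0.0553 F [-0.3  0.3  0.5]
 spin 0.01 then dxyz cm [-0.   -0.22 16.24]
racked 0.084 406 x -0.082 0.089 y0 0.0817 ang -0.002 z-,0,+ [np.float64(0.0727), np.float64(0.0756), np.float64(0.0729)]
(array([0.6891, 0.0206]), np.float64(1.777), array([0.027, 0.169]), 452)
(array([0.6861, 0.0355]), np.float64(1.77), array([0.027, 0.138]), 359)
(array([0.5087, 0.0033]), np.float64(2.855), array([0.012, 0.025]), 37)
racked 0.084 640 x -0.084 0.091 y0 0.0874 ang 0.005 z-,0,+ [np.float64(0.0705), np.float64(0.0748), np.float64(0.0716)]
side ((0.6902663111686707, 0.006517946720123291), (0.02781774289906025, 0.20115113258361816), 10.338043212890625)
side ((0.6062204241752625, 0.0358540341258049), (0.027171725407242775, 0.17507192492485046), 6.702053070068359)
side ((0.507820725440979, 0.016214877367019653), (0.17544293403625488, 0.02848319709300995), 88.60087585449219)
```

>>> arm_command(deltas=[-0.3,0,-0.2,3.3,0.01,-0.3,0,0,3.3,0,-0.3,0,0,3.3,0,-0.3,0,0,3.3,0,-0.3,0,0,3.1,0,-0.3,0,0,0,0,1,0,0,0,0,1,0,0,0,0,1,0,0,0,0,1,0,0,0,0,1,0,0,0,0,1,0,0,0,0,1,0,0,0,0])

```text
clock: 28.27
tool_pos: [0.5133, 0.016, 0.0071]
ee_rot: [0.711, 0.703, 0.002, 0.002]
ft_force: [-0.1, -0.1, 7.4]
width: 0.025
grip_force: 41.7
```

>>> arm_command(deltas=[1,0,0,-1,0,1,0,0,-3,0,1,0,0,-3,0,1,0,0,-3,0,1,0,0,-3,0,1,0,0,0,0.1175,1,0,0,0,0.1175,1,0,0,0,0.1175,1,0,0,0,0.1175,1,0,0,0,0.1175,1,0,0,0,0.1175,1,0,0,0,0.1175,1,0,0,0,0.1175,1,0,0,0,0.1175,1,0,0,0,0.1175,1,0,0,0,0.1175,1,0,0,0,0.1175,1,0,0,0,0.1175,1,0,0,0,0.1175])

```text
clock: 29.85
tool_pos: [0.5108, 0.0163, 0.135]
ee_rot: [0.999, -0.046, 0.0, 0.0]
ft_force: [-0.1, -0.5, -0.6]
width: 0.0253
grip_force: 40.8
```

```bash
python3 - <<'E'
from h import *
to(.5673,.3306,.0585,-.084)
p,d,m=grab("side");P=full(m,d); racked(P,p)
E
```

```text
t 29.9 pos [0.5108 0.0163 0.135 ] psi -0.092 w 0.0253 F [-0.1 -0.5 -0.6]
 spin -0.008 then dxyz cm [  3.   -31.8    7.65]
racked 0.084 636 x -0.084 0.087 y0 0.0875 ang 0.005 z-,0,+ [np.float64(0.0709), np.float64(0.075), np.float64(0.0715)]
```

>>> arm_command(deltas=[1,0.3,-3.18,0,-0.008,1,0.3,-3.18,0,0,1,0.3,-3.18,0,0,1,0.3,-3.18,0,0,1,0.3,-3.18,0,0,1,0.3,-3.18,0,0,1,0.3,-3.18,0,0,1,0.3,-3.18,0,0,1,0.3,-3.18,0,0,1,0.3,-3.18,0,0,1,0,0,3,0,1,0,0,2,0,1,0,0,1.5,0,1,0,0,0.5,0,1,0,0,0.5,0,1,0,0,0.1,0,1,0,0,0,0,1,0,0,0,0])

```text
clock: 31.4
tool_pos: [0.567, 0.3309, 0.0598]
ee_rot: [0.999, -0.039, 0.001, -0.0]
ft_force: [-0.7, 0.4, 0.6]
width: 0.025
grip_force: 40.8
```

```bash
python3 - <<'E'
from h import *
to(.5673,.3306,.0585)
p,d,m=grab("side");P=full(m,d); racked(P,p)
E
```

```text
t 31.4 pos [0.567  0.3309 0.0598] psi -0.078 w 0.025 F [-0.7  0.4  0.6]
 spin -0.0 then dxyz cm [0.03 0.03 0.13]
racked 0.028 448 x -0.085 0.087 y0 0.0302 ang 0.017 z-,0,+ [np.float64(0.0719), np.float64(0.0776), np.float64(0.0728)]
racked 0.084 636 x -0.085 0.087 y0 0.0874 ang 0.002 z-,0,+ [np.float64(0.0717), np.float64(0.0749), np.float64(0.0712)]
```

>>> arm_command(deltas=[1,0,0,0.1,0,0.2,0,0,0,0,0,0,0,0,0,0,0,0,0,0,0,0,0,-1,0,0,0,0,-3,0,0,0,0,-3.5,0,0,0,0,-3.5,0,-0.3,0.66,2.94,0,0,-0.3,0.66,2.94,0,0,-0.3,0.66,2.94,0,0,-0.3,0.66,2.94,0,0,-0.3,0.66,2.94,0,0,-0.3,0.66,2.94,0,0,-0.3,0.66,2.94,0,0,-0.3,0.66,2.94,0,0,-0.3,0.66,2.94,0,0,-0.3,0.66,2.94,0,0])

```text
clock: 32.95
tool_pos: [0.6089, 0.031, 0.1681]
ee_rot: [0.999, -0.039, 0.0, 0.0]
ft_force: [1.0, -0.3, -0.0]
width: 0.0555
grip_force: 0.0
```

>>> arm_command(deltas=[-0.3,0,0,0,-0.1176,-0.3,0,0,0,-0.1176,-0.3,0,0,0,-0.1176,-0.3,0,0,0,-0.1176,-0.3,0,0,0,-0.1176,-0.3,0,0,0,-0.1176,-0.3,0,0,0,-0.1176,-0.3,0,0,0,-0.1176,-0.3,0,0,0,-0.1176,-0.3,0,0,0,-0.1176,-0.3,0,0,0,-0.1176,-0.3,0,0,0,-0.1176,-0.3,0,0,0,-0.1176,-0.3,0,0,0,-0.1176,-0.3,0,0,0,-0.122,-0.3,0,0,0,0])

```text
clock: 34.28
tool_pos: [0.6088, 0.0325, 0.1679]
ee_rot: [0.663, 0.749, 0.0, 0.0]
ft_force: [0.8, -0.6, 0.2]
width: 0.0556
grip_force: 0.0
```

```bash
python3 - <<'E'
from h import *
to(.6084,.0324,.006,1.69)
p,d,m=grab("side");P=full(m,d); racked(P,p)
for s in[(262,252),(288,262)]:
  k=(P[:,:,2]>.006)&(P[:,:,2]<.04)&(p[:,:,0]>120)&near(p.shape,s,30);b=blob(k,s);print("side",cv2.minAreaRect(P[b][:,:2].astype(np.float32)))
E
```

```text
t 34.3 pos [0.6088 0.0325 0.1679] psi 1.692 w 0.0556 F [ 0.8 -0.6  0.2]
 spin 0.002 then dxyz cm [-0.   -0.04 16.19]
racked 0.028 602 x -0.085 0.085 y0 0.0317 ang 0.006 z-,0,+ [np.float64(0.07), np.float64(0.0751), np.float64(0.0712)]
racked 0.084 639 x -0.084 0.088 y0 0.0876 ang 0.005 z-,0,+ [np.float64(0.0706), np.float64(0.0748), np.float64(0.0708)]
side ((0.6870579123497009, 0.021384447813034058), (0.027638684958219528, 0.17366419732570648), 11.53652572631836)
side ((0.6103594899177551, 0.03696317970752716), (0.03648712858557701, 0.17362943291664124), 8.24627685546875)
```

Two are racked well; pick the third.

>>> arm_command(deltas=[-0.3,0,0,3.3,0,-0.3,0,0,3.3,0,-0.3,0,0,3.3,0,-0.3,0,0,3.3,0,-0.3,0,0,3.1,0,-0.3,0,0,0,0,1,0,0,0,0,1,0,0,0,0,1,0,0,0,0,1,0,0,0,0,1,0,0,0,0,1,0,0,0,0,1,0,0,0,0])

```text
clock: 35.42
tool_pos: [0.6108, 0.0325, 0.0072]
ee_rot: [0.664, 0.748, 0.001, 0.002]
ft_force: [0.2, 0.4, 6.9]
width: 0.0251
grip_force: 41.9
```

>>> arm_command(deltas=[1,0,0,-1,0,1,0,0,-3,0,1,0,0,-3,0,1,0,0,-3,0,1,0,0,-3,0,1,0,0,0,0.1185,1,0,0,0,0.1185,1,0,0,0,0.1185,1,0,0,0,0.1185,1,0,0,0,0.1185,1,0,0,0,0.1185,1,0,0,0,0.1185,1,0,0,0,0.1185,1,0,0,0,0.1185,1,0,0,0,0.1185,1,0,0,0,0.1185,1,0,0,0,0.1185,1,0,0,0,0.1185,1,0,0,0,0.1185,1,0,0,0,0.1185])

```text
clock: 37.08
tool_pos: [0.6085, 0.0326, 0.1348]
ee_rot: [0.999, -0.047, -0.0, -0.0]
ft_force: [-0.0, 0.1, -0.9]
width: 0.0252
grip_force: 41.0
```

```bash
python3 - <<'E'
from h import *
to(.5627,.2748,.0585,-.084)
E
```

```text
t 37.1 pos [0.6085 0.0326 0.1348] psi -0.093 w 0.0252 F [-0.   0.1 -0.9]
 spin -0.009 then dxyz cm [ -6.59 -23.75   7.63]
```

>>> arm_command(deltas=[1,-0.82,-2.97,0,-0.008,1,-0.82,-2.97,0,0,1,-0.82,-2.97,0,0,1,-0.82,-2.97,0,0,1,-0.82,-2.97,0,0,1,-0.82,-2.97,0,0,1,-0.82,-2.97,0,0,1,-0.82,-2.97,0,0,1,0,0,0,0,1,0,0,3,0,1,0,0,2,0,1,0,0,1.5,0,1,0,0,0.5,0,1,0,0,0.5,0,1,0,0,0.1,0,1,0,0,0,0,1,0,0,0,0])

```text
clock: 38.5
tool_pos: [0.5633, 0.2749, 0.0596]
ee_rot: [0.999, -0.04, 0.001, -0.0]
ft_force: [-0.6, 1.4, 1.1]
width: 0.0248
grip_force: 41.1
```

```bash
python3 - <<'E'
from h import *
to(.5627,.2748,.0585)
p,d,m=grab("side");P=full(m,d); racked(P,p)
s=(262,252); k=(P[:,:,2]>.006)&(P[:,:,2]<.04)&(p[:,:,0]>120)&near(p.shape,s,30);b=blob(k,s);print("side",cv2.minAreaRect(P[b][:,:2].astype(np.float32)))
E
```

```text
t 38.5 pos [0.5633 0.2749 0.0596] psi -0.08 w 0.0248 F [-0.6  1.4  1.1]
 spin -0.0 then dxyz cm [-0.06  0.01  0.11]
racked -0.028 420 x -0.084 0.089 y0 -0.0255 ang 0.011 z-,0,+ [np.float64(0.0714), np.float64(0.0771), np.float64(0.0731)]
racked 0.028 606 x -0.084 0.088 y0 0.0317 ang 0.009 z-,0,+ [np.float64(0.0711), np.float64(0.0757), np.float64(0.0718)]
racked 0.084 635 x -0.084 0.088 y0 0.0875 ang 0.005 z-,0,+ [np.float64(0.0703), np.float64(0.075), np.float64(0.0718)]
side ((0.6510558128356934, -0.019310995936393738), (0.0, 0.0), 0.0)
```

>>> arm_command(deltas=[1,0,0,0.1,0,0.2,0,0,0,0,0,0,0,0,0,0,0,0,0,0,0,0,0,-1,0,0,0,0,-3,0,0,0,0,-3.5,0,0,0,0,-3.5,0])

```text
clock: 39.22
tool_pos: [0.5618, 0.2742, 0.1681]
ee_rot: [0.999, -0.04, -0.001, 0.001]
ft_force: [0.6, -0.0, 0.1]
width: 0.0428
grip_force: 0.0
```

```bash
python3 - <<'E'
from h import *
to(.690,.0176,.006)
p,d,m=grab("top"); print(spins(p,d,m,[(308,190)])); cv2.imwrite("pics/t6.png",cv2.resize(p[160:320,160:480,::-1],(800,400)))
P=full(m,d);racked(P,p)
E
```

```text
t 39.2 pos [0.5618 0.2742 0.1681] psi -0.08 w 0.0428 F [ 0.6 -0.   0.1]
 spin -0.0 then dxyz cm [14.82 24.56 16.21]
[(array([0.6888, 0.0206]), np.float64(1.778), array([0.029, 0.169]), 455)]
racked -0.028 174 x -0.036 0.088 y0 -0.0341 ang 0.065 z-,0,+ [0, np.float64(0.0753), np.float64(0.071)]
racked 0.084 168 x -0.038 0.012 y0 0.0835 ang 0.086 z-,0,+ [0, np.float64(0.0759), 0]
```

Last spindle is where it was; fetch it.

>>> arm_command(deltas=[-0.3,1.48,2.46,0,0,-0.3,1.48,2.46,0,0,-0.3,1.48,2.46,0,0,-0.3,1.48,2.46,0,0,-0.3,1.48,2.46,0,0,-0.3,1.48,2.46,0,0,-0.3,1.48,2.46,0,0,-0.3,1.48,2.46,0,0,-0.3,1.48,2.46,0,0,-0.3,1.48,2.46,0,0,-0.3,0,0,0,0])

```text
clock: 40.18
tool_pos: [0.6923, 0.0128, 0.1678]
ee_rot: [0.999, -0.042, 0.001, 0.001]
ft_force: [0.3, -0.4, -0.0]
width: 0.0553
grip_force: 0.0
```

>>> arm_command(deltas=[-0.3,0,0,0,-0.1238,-0.3,0,0,0,-0.1238,-0.3,0,0,0,-0.1238,-0.3,0,0,0,-0.1238,-0.3,0,0,0,-0.1238,-0.3,0,0,0,-0.1238,-0.3,0,0,0,-0.1238,-0.3,0,0,0,-0.1238,-0.3,0,0,0,-0.1238,-0.3,0,0,0,-0.1238,-0.3,0,0,0,-0.1238,-0.3,0,0,0,-0.1238,-0.3,0,0,0,-0.1238,-0.3,0,0,0,-0.1238,-0.3,0,0,0,-0.1238,-0.3,0,0,0,0])

```text
clock: 41.52
tool_pos: [0.6904, 0.0181, 0.1677]
ee_rot: [0.629, 0.777, 0.0, 0.0]
ft_force: [-0.0, 0.6, -0.1]
width: 0.0554
grip_force: 0.0
```

```bash
python3 - <<'E'
from h import *
to(.690,.0176,.005,1.777)
p,d,m=grab("side");P=full(m,d); racked(P,p)
s=(262,252); k=(P[:,:,2]>.006)&(P[:,:,2]<.04)&(p[:,:,0]>120)&near(p.shape,s,30);b=blob(k,s);print("side",cv2.minAreaRect(P[b][:,:2].astype(np.float32)))
E
```

```text
t 41.5 pos [0.6904 0.0181 0.1677] psi 1.78 w 0.0554 F [-0.   0.6 -0.1]
 spin 0.003 then dxyz cm [-0.04 -0.05 16.27]
racked -0.028 557 x -0.083 0.087 y0 -0.0243 ang 0.006 z-,0,+ [np.float64(0.0708), np.float64(0.0751), np.float64(0.0711)]
racked 0.028 606 x -0.085 0.087 y0 0.0317 ang 0.013 z-,0,+ [np.float64(0.0704), np.float64(0.0752), np.float64(0.0719)]
racked 0.084 641 x -0.083 0.089 y0 0.0876 ang 0.008 z-,0,+ [np.float64(0.0707), np.float64(0.0752), np.float64(0.0717)]
side ((0.6873472332954407, 0.020578444004058838), (0.02804633229970932, 0.17626923322677612), 12.754887580871582)
```

>>> arm_command(deltas=[-0.3,0,0,3.3,0,-0.3,0,0,3.3,0,-0.3,0,0,3.3,0,-0.3,0,0,3.3,0,-0.3,0,0,3.1,0,-0.3,0,0,0,0,1,0,0,0,0,1,0,0,0,0,1,0,0,0,0,1,0,0,0,0,1,0,0,0,0,1,0,0,0,0,1,0,0,0,0])

```text
clock: 42.65
tool_pos: [0.6922, 0.0176, 0.0071]
ee_rot: [0.63, 0.776, 0.001, 0.002]
ft_force: [0.0, 0.1, 6.0]
width: 0.0247
grip_force: 41.8
```

>>> arm_command(deltas=[1,0,0,-1,0,1,0,0,-3,0,1,0,0,-3,0,1,0,0,-3,0,1,0,0,-3,0,1,0,0,0,0.1242,1,0,0,0,0.1242,1,0,0,0,0.1242,1,0,0,0,0.1242,1,0,0,0,0.1242,1,0,0,0,0.1242,1,0,0,0,0.1242,1,0,0,0,0.1242,1,0,0,0,0.1242,1,0,0,0,0.1242,1,0,0,0,0.1242,1,0,0,0,0.1242,1,0,0,0,0.1242,1,0,0,0,0.1242,1,0,0,0,0.1242])

```text
clock: 44.32
tool_pos: [0.6901, 0.0177, 0.1347]
ee_rot: [0.999, -0.046, -0.0, 0.0]
ft_force: [0.2, -0.6, -0.3]
width: 0.0252
grip_force: 41.0
```

```bash
python3 - <<'E'
from h import *
to(.558,.219,.0585,-.084)
E
```

```text
t 44.3 pos [0.6901 0.0177 0.1347] psi -0.092 w 0.0252 F [ 0.2 -0.6 -0.3]
 spin -0.008 then dxyz cm [-14.86 -18.95   7.62]
```

>>> arm_command(deltas=[1,-1.86,-2.37,0,-0.008,1,-1.86,-2.37,0,0,1,-1.86,-2.37,0,0,1,-1.86,-2.37,0,0,1,-1.86,-2.37,0,0,1,-1.86,-2.37,0,0,1,-1.86,-2.37,0,0,1,-1.86,-2.37,0,0,1,0,0,0,0,1,0,0,3,0,1,0,0,2,0,1,0,0,1.5,0,1,0,0,0.5,0,1,0,0,0.5,0,1,0,0,0.1,0,1,0,0,0,0,1,0,0,0,0])

```text
clock: 45.73
tool_pos: [0.5578, 0.2189, 0.0597]
ee_rot: [0.999, -0.039, 0.001, -0.001]
ft_force: [-2.2, 3.3, 2.3]
width: 0.0252
grip_force: 41.2
```

```bash
python3 - <<'E'
from h import *
to(.558,.219,.0585)
p,d,m=grab("side");P=full(m,d); racked(P,p)
E
```

```text
t 45.7 pos [0.5578 0.2189 0.0597] psi -0.078 w 0.0252 F [-2.2  3.3  2.3]
 spin -0.0 then dxyz cm [ 0.02 -0.01  0.12]
racked -0.084 413 x -0.084 0.086 y0 -0.0817 ang 0.015 z-,0,+ [np.float64(0.0721), np.float64(0.0769), np.float64(0.0732)]
racked -0.028 559 x -0.083 0.089 y0 -0.0242 ang 0.004 z-,0,+ [np.float64(0.0708), np.float64(0.0753), np.float64(0.0715)]
racked 0.028 601 x -0.084 0.088 y0 0.0317 ang 0.01 z-,0,+ [np.float64(0.0698), np.float64(0.0752), np.float64(0.0708)]
racked 0.084 637 x -0.084 0.092 y0 0.0874 ang 0.004 z-,0,+ [np.float64(0.0712), np.float64(0.0751), np.float64(0.0713)]
```

>>> arm_command(deltas=[1,0,0,0.1,0,0.2,0,0,0,0,0,0,0,0,0,0,0,0,0,0,0,0,0,-1,0,0,0,0,-3,0,0,0,0,-3.5,0,0,0,0,-3.5,0,1,-2.69,-1.55,0,0,1,-2.69,-1.55,0,0,1,-2.69,-1.55,0,0,1,-2.69,-1.55,0,0,1,-2.69,-1.55,0,0,1,-2.69,-1.55,0,0,1,-2.69,-1.55,0,0,1,-2.69,-1.55,0,0,1,-2.69,-1.55,0,0,1,0,0,0,0.12,1,0,0,0,0.12])

```text
clock: 47.37
tool_pos: [0.3252, 0.377, 0.168]
ee_rot: [0.987, -0.159, 0.001, -0.0]
ft_force: [0.3, -0.5, -0.8]
width: -0.0002
grip_force: 0.0
```

```bash
python3 - <<'E'
from h import *
to(.328,.377,.075,-.322)
p,d,m=grab("side");P=full(m,d); racked(P,p)
for c,h,R in[((.5788,-.2863),.08,.055),((.6413,-.1328),.068,.046),((.4645,-.4122),.056,.037)]: p,d,m,P=lidon("top",c,h,R)
cv2.imwrite("pics/t7.png",cv2.resize(p[120:345,130:530,::-1],(800,450)))
E
```

```text
t 47.4 pos [0.3252 0.377  0.168 ] psi -0.32 w -0.0002 F [ 0.3 -0.5 -0.8]
 spin 0.002 then dxyz cm [ 0.26 -0.09  9.3 ]
racked -0.084 530 x -0.084 0.087 y0 -0.0802 ang 0.005 z-,0,+ [np.float64(0.0703), np.float64(0.0744), np.float64(0.0718)]
racked -0.028 556 x -0.084 0.088 y0 -0.0243 ang 0.004 z-,0,+ [np.float64(0.0707), np.float64(0.0753), np.float64(0.0704)]
racked 0.028 606 x -0.085 0.086 y0 0.0316 ang 0.008 z-,0,+ [np.float64(0.071), np.float64(0.0752), np.float64(0.0715)]
racked 0.084 639 x -0.084 0.088 y0 0.0875 ang 0.003 z-,0,+ [np.float64(0.0718), np.float64(0.075), np.float64(0.0722)]
top lid 1127 ((0.577547013759613, -0.2866663932800293), 0.05523810535669327) bbox mid [ 0.57763816 -0.28560627] plane slope [-0.0014  0.0026  0.0855] knob [ 0.5765 -0.2866  0.121 ]
top lid 722 ((0.6404038071632385, -0.1322391927242279), 0.04570171982049942) bbox mid [ 0.64030703 -0.13112307] plane slope [ 0.0074 -0.0013  0.0735] knob [ 0.6394 -0.1315  0.109 ]
top lid 450 ((0.463157594203949, -0.40989798307418823), 0.03687630221247673) bbox mid [ 0.46154108 -0.40922568] plane slope [0.0017 0.0034 0.0613] knob [ 0.4629 -0.4088  0.0963]
```

View pics/t7.png

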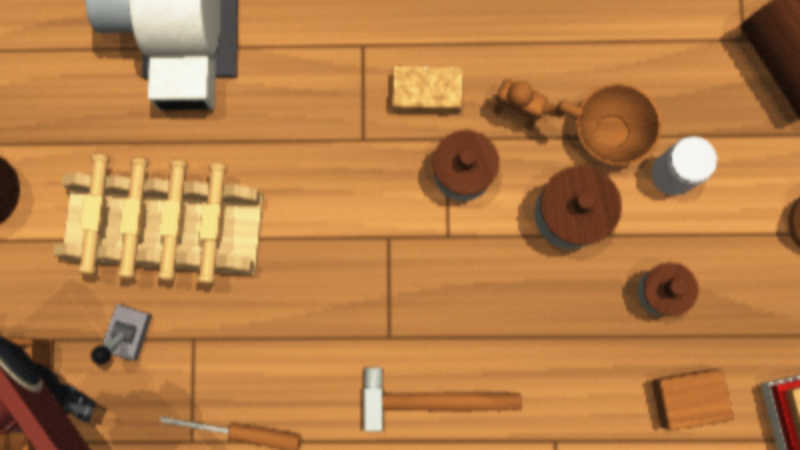

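All four spindles lie in the rack (crop x 90–215), all three lids are seated, and the switch ball is still off at crop (101,354). Now push the lever.

>>> arm_command(deltas=[1,0.2,-0.1,3,0,1,0,0,3,0,1,0,0,3,0,1,0,0,0.3,0,1,0,0,0,0,1,1,0,0,0,1,1,0,0,0,1,1,0,0,0,1,1,0,0,0,1,1,0,0,0,1,1,0,0,0,1,1,0,0,0,1,1,0,0,0,1,1,0,0,0,1,0.4,0,0,0,1,0,0,0,0,1,0,0,0,0])

```text
clock: 48.98
tool_pos: [0.4182, 0.347, 0.0741]
ee_rot: [0.987, -0.158, -0.0, 0.0]
ft_force: [-0.9, 0.8, -0.7]
width: -0.0001
grip_force: 0.0
```

```bash
cat >> h.py <<'E'
def ball(n):
    p,d,m=grab(n);P=full(m,d); k=(p.max(2)<60)&(np.hypot(P[:,:,0]-.41,P[:,:,1]-.35)<.07)&(P[:,:,2]>.07)&(P[:,:,2]<.112)
    X=P[blob(k)] if k.any() else P[k]; D=X[:,:2]-[.4094,.3522]; print(n,"ball",k.sum(),np.median(X,0).round(4),"along box x",np.median(D@[.949,-.316]).round(4)); return p
E
python3 - <<'E'
from h import *
to(.4103+.0133,.3492-.0044,.075)
p=ball("side"); ball("top"); cv2.imwrite("pics/s8.png",cv2.resize(p[290:410,240:400,::-1],(800,600)))
E
```

```text
t 49.0 pos [0.4182 0.347  0.0741] psi -0.318 w -0.0001 F [-0.9  0.8 -0.7]
 spin -0.0 then dxyz cm [ 0.58  0.04 -0.09]
side ball 7 [0.4169 0.3616 0.1045] along box x 0.0041
top ball 51 [0.4419 0.338  0.1028] along box x 0.0358
```

View pics/s8.png

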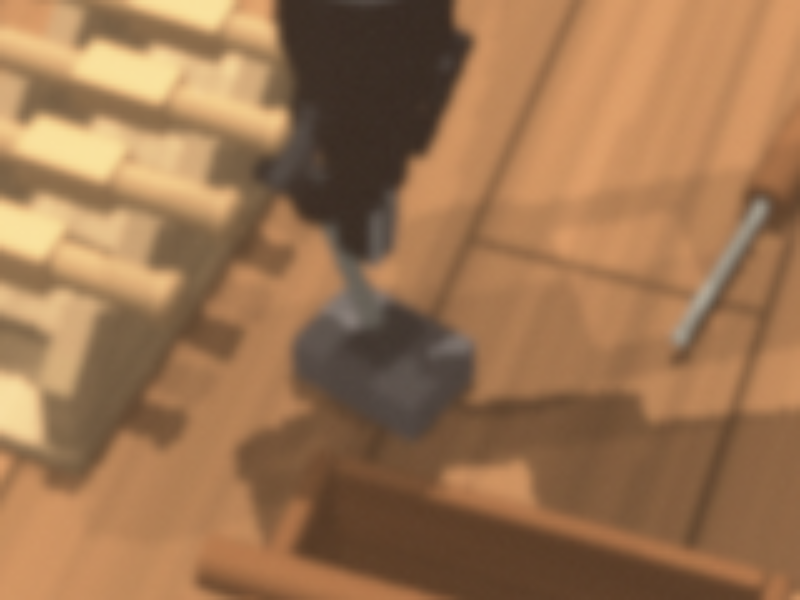

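The lever now leans to the on side (rod at crop (352,275)), with the ball 36 mm past the hinge. I'll push slightly further, then retreat and check.

>>> arm_command(deltas=[1,0.2,0,0,0,1,0.2,0,0,0,1,0.1,0,0,0,1,0,0,0,0,1,0,0,0,0,1,0,0,0,0,1,-2,0,0,0,1,-3,0,0,0,1,-3,0,0,0,1,0,0,-3.5,0,1,0,0,-3.5,0,1,0,0,-3,0,1,0,0,0,0,1,0,0,0,0])

```text
clock: 50.25
tool_pos: [0.3483, 0.3717, 0.1774]
ee_rot: [0.987, -0.158, 0.002, -0.002]
ft_force: [0.2, 0.0, 0.1]
width: 0.0001
grip_force: 0.0
```

```bash
python3 - <<'E'
from h import *
to(.35,.37,.17)
ball("side"); ball("top")
p,d,m=grab("side");P=full(m,d); racked(P,p)
for c,h,R in[((.5788,-.2863),.08,.055),((.6413,-.1328),.068,.046),((.4645,-.4122),.056,.037)]: lidon("top",c,h,R)
E
```

```text
t 50.2 pos [0.3483 0.3717 0.1774] psi -0.317 w 0.0001 F [0.2 0.  0.1]
 spin -0.0 then dxyz cm [0.22 0.11 0.74]
side ball 0 [nan nan nan] along box x nan
top ball 59 [0.4442 0.3385 0.1008] along box x 0.0371
racked -0.084 529 x -0.084 0.088 y0 -0.0802 ang 0.005 z-,0,+ [np.float64(0.0706), np.float64(0.075), np.float64(0.072)]
racked -0.028 558 x -0.084 0.088 y0 -0.0242 ang 0.004 z-,0,+ [np.float64(0.071), np.float64(0.0752), np.float64(0.0713)]
racked 0.028 599 x -0.084 0.087 y0 0.0317 ang 0.008 z-,0,+ [np.float64(0.0713), np.float64(0.0754), np.float64(0.0715)]
racked 0.084 639 x -0.084 0.089 y0 0.0875 ang 0.005 z-,0,+ [np.float64(0.0701), np.float64(0.075), np.float64(0.0709)]
top lid 1129 ((0.5777731537818909, -0.2869965732097626), 0.0551200807094574) bbox mid [ 0.57770239 -0.2856215 ] plane slope [0.0017 0.0046 0.0854] knob [ 0.576  -0.2861  0.1202]
top lid 721 ((0.6406525373458862, -0.13205017149448395), 0.04570572078227997) bbox mid [ 0.64025476 -0.13108119] plane slope [-0.0018 -0.0007  0.0735] knob [ 0.64   -0.1314  0.1085]
top lid 447 ((0.4620600640773773, -0.40975716710090637), 0.03691157326102257) bbox mid [ 0.46161144 -0.40976364] plane slope [0.005  0.0068 0.0614] knob [ 0.4623 -0.4079  0.0963]
  return _methods._mean(a, axis=axis, dtype=dtype,
  ret = um.true_divide(
  ret = ret.dtype.type(ret / rcount)
```

```bash
python3 -c "
from h import *
print(bot.close_job())"
```

```text
the job is handed in; nothing more can be done
None
```

I handed the job in at about 50 s: my last camera check showed all four spindles level in the rack, all three lids seated on their own pots, and the switch then pushed to on (about 0.98 rad); the hand-in gave no verdict.

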